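# Release a battery pack from its charging dock and lock the dock again

### The job

Push the small orange ridge of the charging dock's slide lock across its detent until the lock is fully open, lift the yellow and black battery pack out of the dock, and set it down gently in the plywood tray, standing flat on its base. Then push the lock of the empty dock fully back to locked. Leave the tray and all the other things on the table where they stand, and nothing knocked over.

Things in the scene. Friction and masses are not known exactly. Their poses are not given: they have to be found in the camera images.
- dock: Charging dock fixed to the table: steel stand, grey deck 205 x 110 mm sloping up at 30 deg from its front. Origin on the table, z up, x level from low front to high back, y to the left; outline x -92 to 112, y -55 to 55 mm. Deck's low edge: x -90, z 32; a point u mm up the slope: x = -90 + 0.866u, z = 32 + 0.5u. Bay at u 90 to 190: ribs 8 mm high beside and above the pack, stops 10 mm high below it.
- bay (a point): Centre of the bay on the deck's face (u = 140 mm), where the middle of the pack's underside rests at the start. The deck's outward normal is (-0.5, 0, 0.866) in the dock's axes; the pack comes out along it (2.5 mm play at its sides).
- lamp_edge (a point): Middle of the lower front edge of the white work-light head fixed over the bay: 96 mm deep towards the dock's +x, 50 mm wide, 18 mm thick, underside 264 mm above the table, on a post 16 mm thick behind the deck. It bars a hand coming straight down on the pack; one leaning back along the deck's normal (30 deg) passes it.
- lock_slide (a joint): Slide lock, in m along the dock's +y: 0 locked (red field shows), 0.018 fully open (green field shows). A spring detent holds it at both ends: about 4 N on the ridge starts it, and past the middle it snaps to the other end. Locked, its steel tongue (12 to 18 mm above the deck, beside the pack's lower end) holds down the pack's lug; fully open, it is clear of it.
- lock_ridge (a point): Middle of the top of the lock's orange ridge: 26 mm long up the slope, 7 mm thick along the dock's y (its sliding direction), its top 9 mm above the deck, 7 mm above the flush black plate it stands on. It lies at u = 40 mm and moves from y = -9 (locked) to +9 mm (open) in the dock's frame. The deck is bare to its sides; the tongue's riser, 18 mm high, begins 18 mm up the slope. Site axes: y the dock's y, z the deck's normal.
- pack: Battery pack, loose, about 0.4 kg, black with a yellow top: 100 (x) x 54 (y) x 70 mm (z); the top 18 mm are only 50 mm wide. Origin: centre of its underside; z towards the yellow top. A lug 14 x 14 x 10 mm stands out of its -x end at the base. At the start it sits in the bay, x up the slope, z along the deck's normal. Grip it across the 54 mm.
- tray: Open plywood tray, loose, 0.5 kg, empty: 120 (x) x 150 (y) x 34 mm high, walls and floor 6 mm thick, inside 108 x 138 mm. Origin: centre of its underside. The pack fits flat with its length along the tray's y, either way round.
- spray_can: Bystander: blue and white spray can, 52 mm thick, 161 mm high, upright; origin at the centre of its underside.
- glue_bottle: Bystander: white glue bottle with red nozzle, 42 x 51 mm, 150 mm high, upright; origin at the centre of its underside.
- tape_measure: Bystander: yellow tape measure, 71 x 30 mm, 62 mm high; origin at the centre of its underside.
- sander: Bystander: cork sanding block 56 x 96 x 31 mm, lying flat; origin at the centre of its underside.
- pen_tin: Bystander: empty tin with a taped rim, 77 mm thick, 120 mm high; origin at the centre of its underside.

How it is judged (in metres and radians):
On the way, in this order (a step that is already met when the one before it is completed fails the run):
1. the lock is fully open, with the pack still in the dock (value of joint lock_slide above 0.015 m and distance between pack and bay below 0.015 m), for 0.2 s.
2. the pack is out of the dock, the lock still open (value of joint lock_slide above 0.015 m and distance between pack and bay above 0.08 m), for 0.1 s.
3. the pack stands released and flat in the tray (x of pack in the frame of tray between -0.03 and 0.03 m and y of pack in the frame of tray between -0.025 and 0.025 m and z of pack in the frame of tray between -0.002 and 0.012 m and angle between pack's own z axis and vertical below 0.12 rad and contact force between the fingers and pack below 0.2 N and linear speed of pack below 0.02 m/s), for 0.2 s.
4. the lock is back at locked (value of joint lock_slide below 0.003 m), for 0.2 s.
At the end, for the whole second after the job is handed in: the lock slide within 3 mm of its locked end; the pack flat on the tray's floor (tilt under 0.12 rad), its middle within 30 mm (tray's x) and 25 mm (tray's y) of the tray's middle, released and at rest; the tray within 30 mm of where it stood (all of step 3 and value of joint lock_slide below 0.003 m and distance of tray from where it was at the start of the episode below 0.03 m); the robot touches nothing.
It fails at once if a bystander is shifted by more than 30 mm or knocked over (distance of any of spray_can, sander, tape_measure, glue_bottle, pen_tin from where it was at the start of the episode above 0.03 m or angle between any of spray_can, sander, tape_measure, glue_bottle, pen_tin's own z axis and vertical above 0.35 rad).
It fails at once if the pack is dropped or pressed hard into the tray (over 40 N) (contact force between pack and tray above 40 N).
It fails at once if the tray is shoved by more than 30 mm (distance of tray from where it was at the start of the episode above 0.03 m).
It also fails if it takes over 67 s, if anything falls off the work surface, if the arm or the gripper's body presses on something with over 40 N, if the wrist force passes 120 N, or if a joint passes its speed limit or range.

### The arm

A 6-joint arm with a two-finger parallel gripper is mounted at the origin on the work surface; the furniture and walls round the work are solid. World frame = base frame: x ahead of the robot, y to its left, z up, the work surface at z = 0. Lengths are in mm, angles in rad, forces in N, time in s.
With the tool pointing down it reaches from about 350 to 775 mm from the base axis. Payload 7.3 kg.
Tool frame: the origin (TCP) lies at the very end of the fingers, on their centre line; the grasp point (between the pads) lies 19 mm behind it; z points along the fingers, y is the line along which they close (so a half turn about z gives the same grasp; the last joint's range is limited). The gripper opens to 92 mm and grips with 3 to 60 N. Pads are 19 mm wide; open, the fingers measure 130 mm over their backs; the gripper's body (75 mm by 190 mm) begins 47 mm behind the grasp point.
Start: joints at [0.997, 0.342, 1.524, -0, 1.275, -0.146], TCP at [217.795, 477.713, 226.741] pointing down, gripper open.
Joint ranges: [-2.53, 2.53], [-0.77, 2.02], [0.04, 2.7], [-1, 4.14], [0.28, 2.66], [-3.11, 3.11]. Speed limits (rad/s): [2.57, 2.57, 3.14, 3.14, 3.14, 3.14].

### API

Orientations are given as [roll, pitch, yaw] about the fixed x, y, z axes, in that order (R = Rz(yaw) Ry(pitch) Rx(roll)).
In Python, from plant import bot gives the robot as it stands.
- The arm moves only by the tool jog_arm, never from a script. Its argument "targets" is a list of rows, each an object with "xyz": the shift along the tool's x, y, z as a fraction of full scale, a list of three; "spin": the turn about the tool's z as a fraction of full scale. In form: [{"xyz": [x, y, z], "spin": spin}, ...]. A call has exactly 10 rows; each row shifts and turns the commanded pose from where the row before left it, along the tool's axes as they then stand; what a row does not reach is not made up. Full scale, the value 1, is 80 mm for a shift and 0.1 rad for a turn. A row lasts 1/8 s, in which the tool goes at most 62.5 mm and 10.7 degrees, less where a joint would pass 70% of its speed; a pose out of reach is approached as far as the arm can. A call with a number of a shift or a turn outside -1 to 1 is refused whole. A call with a gripper value outside its range is refused whole. "gripper" is the opening in per cent of the stroke, from 0 (shut) to 100 (fully open), set as the call begins (left out, the last holds). The fingers move at their own pace and stop on an object; the grip force is fixed at half the most. Time passes only in rows, so rows that do not move let the fingers close, or fill a call up. It gives the time, the measured TCP pose, the force, the opening and the grip force at its end, in the units of the state.
- bot.get_obs(): the state, without advancing time (a new reading comes with each control period).
- bot.capture(name): name is "scene" or "top" or "wrist"; returns the picture (400x640x3 uint8, blue, green, red); there is no depth.
- bot.get_calibration(name): a dict with "vfov" (degrees; the focal length in pixels is half the picture's height over the tangent of half this angle, whatever the lens; pixels are square), "cx", "cy" (the principal point, pixels), "eye" and "rotation" of the camera in the world. Camera axes: x right, y down, z forward; pixel columns grow to the right and rows downward; lengths in mm; the calibration is good to about 2 mm. A picture is of the moment at which its call begins: read the wrist's pose just before it. get_calibration takes no time and is no camera call; for the wrist camera it gives the pose at the moment of the call.
- bot.close_job(): hands the job in; it is judged then, once.
The state is a dict: "time": time; "joint_positions": joint angles; "dq": joint speeds; "tau": joint torques, N m; "tool_pos": TCP position; "tcp_rot": TCP orientation; "contact_force": force on the tool from outside, world axes, zero at the start; "moment": the same for the moment, N m; "grip_width": finger opening in mm; "finger_force": force on a finger pad.
Only numpy, scipy, OpenCV 4.12 (cv2) and the standard library are available. Lean on these libraries where they do the work, as an engineer would, in place of code of your own. Each camera call takes 0.05 s, during which the arm holds its last target. There are 200 camera calls.

## Working session

There is one attempt and no reset: what is moved stays moved. The work goes in short steps, Python scripts to look and compute and a tool call to move; the robot and the scene stay as the last step left them, time stands still between calls to the robot, and variables do not carry over. Pictures are saved under pics/ and viewed, at most 10 in all, crops included, and the job is handed in when it is done.

Besides the shell and the picture viewer there is one more tool, called after "Emit:" as name(argument=value, ...), one argument or row to a line, values as JSON. jog_arm: Moves the arm, as the interface text tells. Shift numbers are shares of 80 mm and turn numbers shares of 0.1 rad, none past 1 either way. Its arguments: {"type":"object","properties":{"targets":{"type":"array","items":{"type":"object","properties":{"xyz":{"type":"array","items":{"type":"number"}},"spin":{"type":"number"}}}},"gripper":{"type":"number"}},"required":["targets"]}

```bash
mkdir -p pics; ls
python3 - <<'E'
from plant import bot
import cv2,numpy as np
np.set_printoptions(precision=4,suppress=True)
print(bot.get_obs())
for n in ("scene","top"):
    print(n,bot.get_calibration(n)); cv2.imwrite(f"pics/{n}0.png",bot.capture(n))
E
```

```text
pics
{'time': 0.0, 'joint_positions': array([ 0.997 ,  0.3427,  1.525 ,  0.    ,  1.2754, -0.146 ]), 'dq': array([ 0.0019,  0.0002, -0.0006,  0.0009, -0.0003,  0.0011]), 'tau': array([ -0.    , -43.1261, -24.4213,   0.0718,   0.0562,  -0.0002]), 'tool_pos': array([217.5632, 477.3432, 226.0233]), 'tcp_rot': array([-3.14  , -0.0002,  2.7138]), 'contact_force': array([-0.192 , -0.3805, -0.0668]), 'moment': array([-0.0011, -0.0159, -0.0313]), 'finger_force': 0.0, 'grip_width': 92.04067161643859}
scene {'vfov': 57.79976118254049, 'cx': 324.9859251899531, 'cy': 203.92945559008123, 'eye': array([-205.9621, -390.3493,  791.2465]), 'rotation': array([-2.2294, -0.0163, -1.1227])}
top {'vfov': 45.682993410937385, 'cx': 319.2700426909095, 'cy': 198.6874566005797, 'eye': array([ 396.9088,  -27.2864, 1333.6597]), 'rotation': array([-3.0468, -0.0234, -1.5546])}
```

View pics/scene0.png

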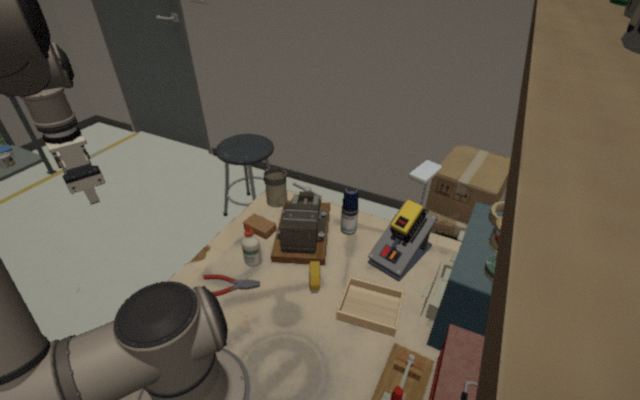

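View pics/top0.png

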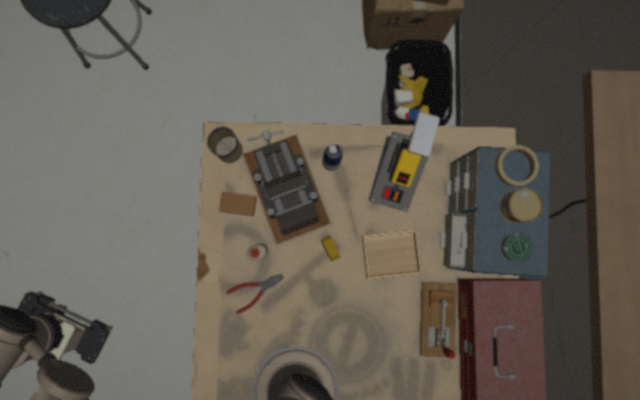

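The scene view shows the dock around (405,240), with its yellow pack at (408,218), and the tray at (370,305). In the top view the dock is at (400,175), the pack at (405,168), the lamp at (424,133) and the tray at (390,254). The spray can stands left of the dock at (332,155).

```bash
cat > h.py <<'E'
import numpy as np, cv2
from scipy.spatial.transform import Rotation as Ro
np.set_printoptions(precision=3,suppress=True)
def cam(c): 
    f=200/np.tan(np.radians(c["vfov"]/2)); return f,c["cx"],c["cy"],np.array(c["eye"]),Ro.from_euler("xyz",c["rotation"]).as_matrix()
def ray(c,p):
    f,cx,cy,e,R=cam(c); d=R@np.array([(p[0]-cx)/f,(p[1]-cy)/f,1]); return e,d/np.linalg.norm(d)
def plane(c,p,z): e,d=ray(c,p); return e+d*(z-e[2])/d[2]
def tri(*cp):
    A=np.zeros((3,3));b=np.zeros(3);L=[ray(c,p) for c,p in cp]
    for e,d in L: M=np.eye(3)-np.outer(d,d);A+=M;b+=M@e
    x=np.linalg.solve(A,b); return x,[np.linalg.norm((np.eye(3)-np.outer(d,d))@(x-e)) for e,d in L]
def proj(c,X): f,cx,cy,e,R=cam(c); q=R.T@(np.array(X)-e); return np.array([f*q[0]/q[2]+cx,f*q[1]/q[2]+cy])
E
python3 - <<'E'
import cv2,numpy as np
s=cv2.imread("pics/scene0.png");t=cv2.imread("pics/top0.png")
a=cv2.resize(s[160:290,330:450],None,fx=4,fy=4,interpolation=cv2.INTER_CUBIC)[:520]
b=cv2.resize(t[105:215,365:445],None,fx=4,fy=4,interpolation=cv2.INTER_CUBIC)
o=np.zeros((520,800,3),np.uint8);o[:520,:480]=a;o[:440,480:800]=b
cv2.imwrite("pics/c1.png",cv2.convertScaleAbs(o,alpha=1.4))
E
```

```text
(no output)
```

View pics/c1.png

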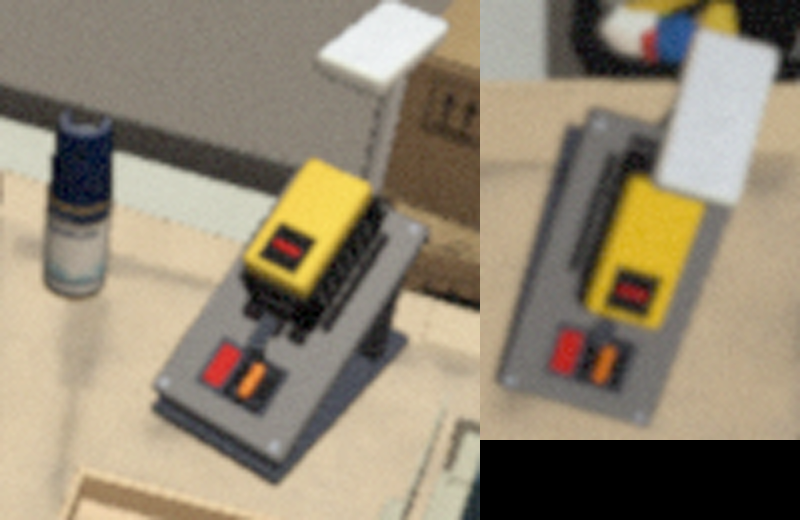

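The enlarged view shows the dock with its red field showing, so it is locked, and an orange ridge to the right of it. In the scene crop the ridge is at (252,380) and the deck corners at (155,385), (278,457) and (428,232). In the top crop the ridge is at (604,364) and the corners at (500,380), (650,423) and (585,107).

Run:
```python
from plant import bot
from h import *
S=bot.get_calibration("scene");T=bot.get_calibration("top")
s=lambda x,y:(S,(330+(x-1.5)/4,160+(y-1.5)/4)); t=lambda x,y:(T,(365+(x-481.5)/4,105+(y-1.5)/4))
for n,a,b in [("FL",(155,385),(500,380)),("FR",(278,457),(650,423)),("ridge",(252,380),(604,364)),("lampFL",(320,55),(657,182)),("lampFR",(383,84),(735,204)),("packtopFL",(250,268),(588,310)),("packtopFR",(310,293),(660,326)),]:
    print(n,*tri(s(*a),t(*b)))
print("BR",plane(*s(428,232),134.5),"BL",plane(*t(585,107),134.5),"FL",plane(*t(500,380),32),"FR",plane(*t(650,423),32), plane(*s(155,385),32),plane(*s(278,457),32))
# colour masks
for nm,c in (("scene",S),("top",T)):
    im=cv2.imread(f"pics/{nm}0.png");h=cv2.cvtColor(im,cv2.COLOR_BGR2HSV)
    x0,y0,x1,y1=(370,240,410,265) if nm=="scene" else (378,180,405,205)
    m=cv2.inRange(h,(7,120,90),(22,255,255))[y0:y1,x0:x1];ys,xs=np.nonzero(m)
    print(nm,"orange",len(xs),xs.mean()+x0,ys.mean()+y0)
    x0,y0,x1,y1=(325,270,415,340) if nm=="scene" else (350,222,430,288)
    hh=h[y0:y1,x0:x1]; print(hh[::22,::10].tolist())
```

```text
FL [ 521.227 -194.819   29.878] [np.float64(0.32121954869623603), np.float64(0.321219548696307)]
FR [ 492.439 -296.679   33.29 ] [np.float64(1.938464285316323), np.float64(1.9384642853163454)]
ridge [ 530.715 -261.668   57.043] [np.float64(0.6524339549418778), np.float64(0.6524339549418601)]
lampFL [ 611.846 -251.625  278.907] [np.float64(0.1594108480787792), np.float64(0.15941084807871886)]
lampFR [ 600.487 -296.316  276.717] [np.float64(0.03536846419593117), np.float64(0.03536846419586843)]
packtopFL [ 558.264 -239.554  131.234] [np.float64(1.3145297067030668), np.float64(1.3145297067031707)]
packtopFR [ 548.203 -284.732  134.643] [np.float64(0.8722074561891182), np.float64(0.8722074561891725)]
BR [ 650.008 -343.43   134.5  ] BL [ 689.346 -235.571  134.5  ] FL [ 521.159 -194.842   32.   ] FR [ 493.261 -298.795   32.   ] [ 519.023 -195.088   32.   ] [ 492.545 -294.809   32.   ]
scene orange 33 392.3939393939394 254.57575757575756
[[[18, 64, 156], [18, 56, 158], [18, 61, 139], [19, 60, 153], [21, 55, 149], [18, 55, 143], [105, 36, 56], [21, 17, 104], [116, 27, 65]], [[19, 62, 157], [19, 61, 154], [18, 83, 141], [18, 68, 157], [18, 71, 166], [17, 76, 162], [17, 106, 106], [16, 108, 109], [19, 55, 153]], [[19, 58, 157], [19, 66, 142], [19, 90, 141], [17, 77, 155], [17, 72, 153], [18, 74, 151], [17, 73, 154], [18, 73, 154], [18, 56, 149]], [[19, 53, 149], [19, 55, 149], [19, 57, 152], [18, 53, 148], [18, 58, 150], [18, 59, 155], [18, 54, 151], [18, 66, 142], [17, 59, 151]]]
top orange 40 395.825 192.975
[[[19, 68, 128], [19, 65, 134], [18, 67, 133], [18, 62, 131], [17, 67, 134], [20, 67, 134], [18, 70, 135], [19, 65, 134]], [[19, 63, 133], [19, 68, 132], [17, 87, 138], [17, 78, 140], [16, 84, 139], [17, 86, 140], [17, 83, 138], [18, 62, 132]], [[19, 72, 134], [17, 76, 135], [18, 82, 131], [15, 83, 136], [18, 81, 133], [17, 84, 134], [17, 89, 132], [18, 80, 131]]]
```

Run:
```python
import cv2,numpy as np
s=cv2.imread("pics/scene0.png");t=cv2.imread("pics/top0.png")
a=cv2.resize(s[270:340,325:415],None,fx=4,fy=4,interpolation=cv2.INTER_CUBIC)
b=cv2.resize(t[222:290,350:430],None,fx=4,fy=4,interpolation=cv2.INTER_CUBIC)
d=cv2.resize(t[115:275,195:350],None,fx=1.8,fy=1.8,interpolation=cv2.INTER_CUBIC)
e=cv2.resize(s[175:300,190:370],None,fx=2,fy=2,interpolation=cv2.INTER_CUBIC)
o=np.zeros((580,740,3),np.uint8)
for im,x,y in((a,0,0),(b,380,0),(d,380,285),(e,0,285)): o[y:y+im.shape[0],x:x+im.shape[1]]=im[:580-y,:740-x]
cv2.imwrite("pics/c2.png",cv2.convertScaleAbs(o,alpha=1.4))
```

```text
(no output)
```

View pics/c2.png

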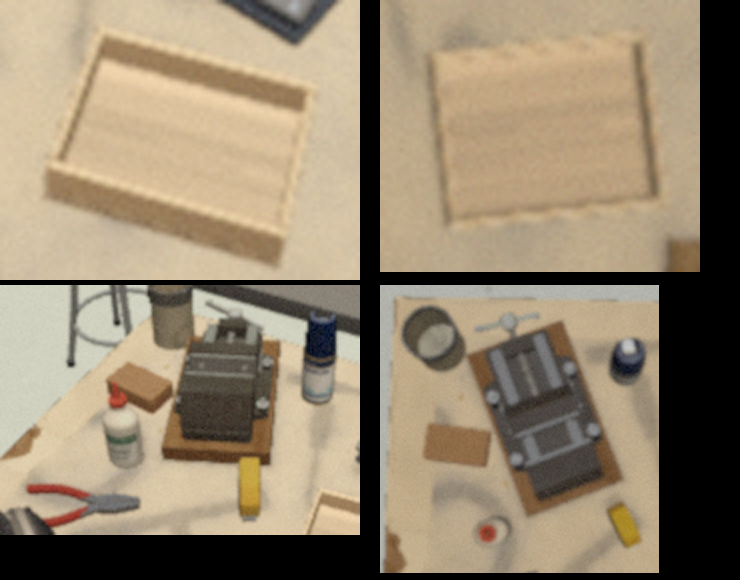

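The crop shows the tray rim clearly. In the scene crop its corners are at (103,32), (317,88), (285,232) and (47,165), and in the top crop at (432,52), (650,38), (660,198) and (447,225). The can, tape measure, bottle, sander, vise and tin all stand left of the dock.

Run:
```python
from plant import bot
from h import *
S=bot.get_calibration("scene");T=bot.get_calibration("top");W=bot.get_calibration("wrist")
s=lambda x,y:(S,(325+(x-1.5)/4,270+(y-1.5)/4)); t=lambda x,y:(T,(350+(x-381.5)/4,222+(y-1.5)/4))
P=[]
for a,b in [((103,32),(432,52)),((317,88),(650,38)),((285,232),(660,198)),((47,165),(447,225))]:
    x,r=tri(s(*a),t(*b)); P.append(plane(*t(*b),34)); print(x,r[0],P[-1])
P=np.array(P);print("centre",P.mean(0),"sides",np.linalg.norm(P-np.roll(P,1,0),axis=1),"yaw of y",np.arctan2(*(P[0]-P[1]+P[3]-P[2])[[1,0]]))
o=bot.get_obs();R=Ro.from_euler("xyz",o["tcp_rot"]).as_matrix()
print("wristcam in tool",R.T@(W["eye"]-o["tool_pos"]),R.T@Ro.from_euler("xyz",W["rotation"]).as_matrix(),W["vfov"])
for n,p in dict(can=(332,150),tin=(224,142),box=(410,40)).items(): print(n,plane(T,p,150))
```

```text
[ 424.853 -177.423   26.012] 0.6007622510703275 [ 424.421 -175.965   34.   ]
[ 436.126 -324.617   35.817] 0.8765777801296305 [ 436.496 -325.876   34.   ]
[ 327.929 -334.792   28.18 ] 1.1318215778807879 [ 327.832 -332.345   34.   ]
[ 307.477 -188.153   29.21 ] 0.5866282348782658 [ 307.539 -187.04    34.   ]
centre [ 374.072 -255.307   34.   ] sides [117.405 150.397 108.856 146.715] yaw of y 1.6800034657278033
wristcam in tool [  66.573    0.658 -157.959] [[-0.    -0.969 -0.249]
 [ 1.    -0.     0.   ]
 [-0.    -0.249  0.969]] 62.3224951805195
can [634.299 -83.404 150.   ]
tin [649.084 189.392 150.   ]
box [ 928.52  -282.327  150.   ]
```

Emit:
jog_arm(
  targets=[
    {"xyz": [0,0,-1]},
    {"xyz": [0,0,-1]},
    {"xyz": [0,0,-0.5]},
    {"xyz": [-0.3,0.7,0]},
    {"xyz": [-0.3,0.7,0]},
    {"xyz": [-0.3,0.7,0]},
    {"xyz": [-0.3,0.7,0]},
    {"xyz": [-0.3,0.7,0]},
    {"xyz": [-0.3,0.7,0]},
    {"xyz": [-0.3,0.7,0]},
  ],
  gripper=30,
)

```text
invalid input
```

Emit:
jog_arm(
  targets=[
    {"xyz": [0,0,-1],"spin": 0},
    {"xyz": [0,0,-1],"spin": 0},
    {"xyz": [0,0,-0.5],"spin": 0},
    {"xyz": [-0.3,-0.7,0],"spin": 0},
    {"xyz": [-0.3,-0.7,0],"spin": 0},
    {"xyz": [-0.3,-0.7,0],"spin": 0},
    {"xyz": [-0.3,-0.7,0],"spin": 0},
    {"xyz": [-0.3,-0.7,0],"spin": 0},
    {"xyz": [-0.3,-0.7,0],"spin": 0},
    {"xyz": [-0.3,-0.7,0],"spin": 0},
  ],
  gripper=30,
)

```text
time: 1.35
tool_pos: [209.4, 65.4, 391.8]
tcp_rot: [3.141, 0.001, 2.714]
contact_force: [0.7, -0.5, -0.1]
grip_width: 27.7
finger_force: 0.0
```

Emit:
jog_arm(
  targets=[
    {"xyz": [-0.7,-0.07,0],"spin": -0.4},
    {"xyz": [-0.7,-0.07,0],"spin": -0.4},
    {"xyz": [-0.7,-0.07,0],"spin": -0.4},
    {"xyz": [-0.7,-0.07,0],"spin": -0.4},
    {"xyz": [-0.7,-0.0,0],"spin": 0},
    {"xyz": [-0.7,0,0],"spin": 0},
    {"xyz": [-0.7,0,0],"spin": 0},
    {"xyz": [-0.7,0,0],"spin": 0},
    {"xyz": [-0.5,0,0],"spin": 0},
    {"xyz": [-0.5,0,0],"spin": 0},
  ],
)

```text
time: 2.6
tool_pos: [705.2, -115.3, 391.1]
tcp_rot: [3.142, -0.001, 2.874]
contact_force: [1.8, -0.5, -0.1]
grip_width: 27.6
finger_force: 0.0
```

```bash
python3 -c "
from plant import bot
o=bot.get_obs();print(o['joint_positions'])"
```

```text
[-2.69230111e-01  7.54853882e-01  3.81449382e-01  8.85617427e-05
  2.00618157e+00 -1.57210605e+00]
```

Emit:
jog_arm(
  targets=[
    {"xyz": [-0.5,0,0],"spin": 0},
    {"xyz": [-0.5,0,0],"spin": 0},
    {"xyz": [-0.5,0,0],"spin": 0},
    {"xyz": [-0.5,0,0],"spin": 0},
    {"xyz": [-0.5,0,0],"spin": 0},
    {"xyz": [-0.5,0,0],"spin": 0},
    {"xyz": [0,0,0],"spin": 0},
    {"xyz": [0,0,0],"spin": 0},
    {"xyz": [0,0,0],"spin": 0},
    {"xyz": [0,0,0],"spin": 0},
  ],
)

```text
time: 3.85
tool_pos: [803.9, -153.6, 328.1]
tcp_rot: [3.132, 0.111, 2.873]
contact_force: [0.6, 0.7, 0.4]
grip_width: 27.7
finger_force: 0.0
```

```bash
python3 -c "
from plant import bot
o=bot.get_obs();print(o['joint_positions'])"
```

```text
[-0.28691646  1.00690327  0.0368715   0.0129583   1.98674601 -1.58417163]
```

Emit:
jog_arm(
  targets=[
    {"xyz": [0.4,0,0],"spin": 0},
    {"xyz": [0.4,0,0],"spin": 0},
    {"xyz": [0.4,0,-0.5],"spin": 0},
    {"xyz": [0,0,-0.5],"spin": 0},
    {"xyz": [0,0,-0.5],"spin": 0},
    {"xyz": [0,0,-0.5],"spin": 0},
    {"xyz": [0,0,0],"spin": 0},
    {"xyz": [0,0,0],"spin": 0},
    {"xyz": [0,0,0],"spin": 0},
    {"xyz": [0,0,0],"spin": 0},
  ],
)

```text
time: 5.1
tool_pos: [706.6, -128.7, 474.1]
tcp_rot: [3.132, 0.11, 2.873]
contact_force: [0.4, -0.9, 0.7]
grip_width: 27.6
finger_force: 0.0
```

```bash
python3 -c "
from plant import bot
o=bot.get_obs();print(o['joint_positions'])"
```

```text
[-0.29235709  0.79372513  0.06627888  0.01530024  2.17197865 -1.58597751]
```

Emit:
jog_arm(
  targets=[
    {"xyz": [-0.7,0,-0.3],"spin": 0},
    {"xyz": [-0.7,0,-0.3],"spin": 0},
    {"xyz": [-0.7,0,-0.3],"spin": 0},
    {"xyz": [-0.7,0,-0.3],"spin": 0},
    {"xyz": [-0.7,0,-0.3],"spin": 0},
    {"xyz": [-0.7,0,-0.3],"spin": 0},
    {"xyz": [-0.7,0,-0.3],"spin": 0},
    {"xyz": [-0.7,0,-0.3],"spin": 0},
    {"xyz": [0,0,0],"spin": 0},
    {"xyz": [0,0,0],"spin": 0},
  ],
)

```text
time: 6.35
tool_pos: [782.7, -174.0, 512.4]
tcp_rot: [3.11, 0.414, 2.866]
contact_force: [-0.2, -0.9, -0.2]
grip_width: 27.3
finger_force: 0.0
```

```bash
python3 -c "
from plant import bot
o=bot.get_obs();print(o['joint_positions'])"
```

```text
[-0.33662174  0.78772625  0.03728039  0.05953498  1.90420817 -1.60767287]
```

Emit:
jog_arm(
  targets=[
    {"xyz": [-0.7,-0.1,-0.3],"spin": 0},
    {"xyz": [-0.7,-0.1,-0.3],"spin": 0},
    {"xyz": [-0.7,-0.1,-0.2],"spin": 0},
    {"xyz": [0.5,0,0],"spin": 0},
    {"xyz": [0.5,0,0],"spin": 0},
    {"xyz": [0.5,0,0],"spin": 0},
    {"xyz": [0.5,0,0],"spin": 0},
    {"xyz": [0,0,0],"spin": 0},
    {"xyz": [0,0,0],"spin": 0},
    {"xyz": [0,0,0],"spin": 0},
  ],
)

```text
time: 7.6
tool_pos: [683.1, -176.0, 482.7]
tcp_rot: [3.104, 0.535, 2.862]
contact_force: [0.1, 0.6, -0.6]
grip_width: 27.6
finger_force: 0.0
```

```bash
cat > go.py <<'E'
import sys
from plant import bot
from h import *
O=np.array([592.5,-269.5,0]); Y=-0.265
D=Ro.from_euler("z",Y).as_matrix(); N=D@[-.5,0,.866]; U=D@[.866,0,.5]; V=D@[0,1,0]
def deck(u,y,n): return O+D@np.array([-90+.866*u-.5*n,y,32+.5*u+.866*n])
def todeck(X): q=D.T@(np.array(X)-O)-[-90,0,32]; return np.array([q@[.866,0,.5],q[1],q@[-.5,0,.866]])
def tool(): 
    o=bot.get_obs(); return o,np.array(o["tool_pos"]),Ro.from_euler("xyz",o["tcp_rot"]).as_matrix()
def go(X):
    o,p,R=tool(); d=R.T@(np.array(X)-p)/80; print("shift",d,"len",np.linalg.norm(d)*80); return d
def report():
    o,p,R=tool(); print("q",o["joint_positions"],"t",o["time"],"uvn",todeck(p)); print("tool axes in deck (rows x,y,z; cols u,v,n)\n",R.T@np.array([U,V,N]).T)
E
python3 -c "
from go import *
report(); go(deck(40,-9,80))"
```

```text
q [-0.407  0.32   0.991  0.105  1.306 -1.709] t 7.6 uvn [357.795 114.002 313.892]
tool axes in deck (rows x,y,z; cols u,v,n)
 [[-1.     0.013 -0.011]
 [ 0.012  0.999  0.03 ]
 [ 0.011  0.03  -0.999]]
shift [ 3.985 -1.673  2.831] len 413.3260933856522
```

Emit:
jog_arm(
  targets=[
    {"xyz": [0.7,-0.28,0],"spin": 0},
    {"xyz": [0.7,-0.28,0],"spin": 0},
    {"xyz": [0.7,-0.28,0],"spin": 0},
    {"xyz": [0.7,-0.28,0],"spin": 0},
    {"xyz": [0.7,-0.28,0],"spin": 0},
    {"xyz": [0.45,-0.27,0],"spin": 0},
    {"xyz": [0,0,0.7],"spin": 0},
    {"xyz": [0,0,0.7],"spin": 0},
    {"xyz": [0,0,0.7],"spin": 0},
    {"xyz": [0,0,0.4],"spin": 0},
  ],
)

```text
time: 8.85
tool_pos: [486.6, -250.9, 142.4]
tcp_rot: [3.104, 0.53, 2.862]
contact_force: [0.2, -0.7, 1.1]
grip_width: 27.5
finger_force: 0.0
```

```bash
python3 -c "
from go import *
report(); W=bot.get_calibration('wrist'); im=bot.capture('wrist'); cv2.imwrite('pics/w1.png',im)
for n,X in dict(ridge=deck(40,-9,9),FL=deck(0,55,0),FR=deck(0,-55,0),ptFL=deck(90,25,70),ptFR=deck(90,-25,70)).items(): print(n,proj(W,X))"
```

```text
q [-0.781  0.282  2.038  0.679  0.455 -2.644] t 8.85 uvn [ 40.368  -9.742 104.116]
tool axes in deck (rows x,y,z; cols u,v,n)
 [[-1.     0.013 -0.007]
 [ 0.012  0.999  0.03 ]
 [ 0.007  0.03  -0.999]]
ridge [316.019 200.637]
FL [395.926 147.206]
FR [256.181 149.435]
ptFL [371.101 297.51 ]
ptFR [294.462 299.657]
```

View pics/w1.png

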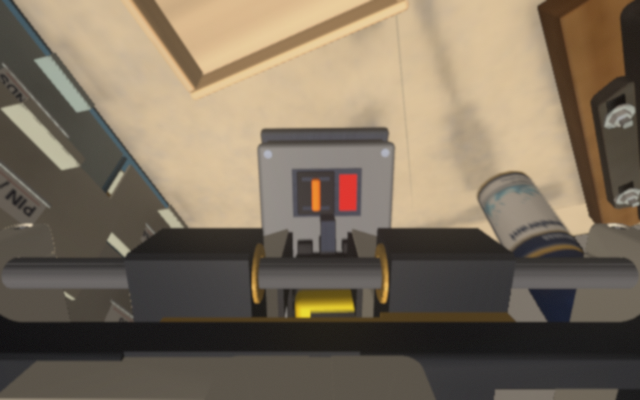

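Emit:
jog_arm(
  targets=[
    {"xyz": [0.04,-0.03,0.4],"spin": 0},
    {"xyz": [0,0,0.3],"spin": 0},
    {"xyz": [0,0,0.2],"spin": 0},
    {"xyz": [0,0,0.12],"spin": 0},
    {"xyz": [0,0,0.08],"spin": 0},
    {"xyz": [0,0,0.04],"spin": 0},
    {"xyz": [0,0,0.04],"spin": 0},
    {"xyz": [0,0,0.02],"spin": 0},
    {"xyz": [0,0,0],"spin": 0},
    {"xyz": [0,0,0],"spin": 0},
  ],
)

```text
time: 10.15
tool_pos: [529.4, -261.3, 60.2]
tcp_rot: [3.104, 0.532, 2.862]
contact_force: [-0.1, -1.0, 1.3]
grip_width: 27.6
finger_force: 0.0
```

```bash
python3 -c "
from go import *
report()"
```

```text
q [-0.728  0.498  2.01   1.02   0.302 -2.967] t 10.15 uvn [37.436 -8.615 10.994]
tool axes in deck (rows x,y,z; cols u,v,n)
 [[-1.     0.013 -0.008]
 [ 0.012  0.999  0.03 ]
 [ 0.008  0.03  -0.999]]
```

Emit:
jog_arm(
  targets=[
    {"xyz": [0,0,0.04],"spin": 0},
    {"xyz": [0,0,0.04],"spin": 0},
    {"xyz": [0,0,0],"spin": 0},
    {"xyz": [0,0,0],"spin": 0},
    {"xyz": [0,0,0],"spin": 0},
    {"xyz": [0,0,0],"spin": 0},
    {"xyz": [0,0,0],"spin": 0},
    {"xyz": [0,0,0],"spin": 0},
    {"xyz": [0,0,0],"spin": 0},
    {"xyz": [0,0,0],"spin": 0},
  ],
  gripper=0,
)

```text
time: 11.4
tool_pos: [532.5, -262.8, 54.2]
tcp_rot: [3.105, 0.531, 2.862]
contact_force: [2.4, -5.1, -7.3]
grip_width: 6.4
finger_force: 30.0
```

```bash
python3 -c "
from go import *
report()"
```

```text
q [-0.724  0.514  2.005  1.048  0.293 -2.993] t 11.4 uvn [37.3   -9.213  4.047]
tool axes in deck (rows x,y,z; cols u,v,n)
 [[-1.     0.013 -0.007]
 [ 0.013  1.     0.029]
 [ 0.008  0.029 -1.   ]]
```

Emit:
jog_arm(
  targets=[
    {"xyz": [0,0.04,-0.015],"spin": 0},
    {"xyz": [0,0.05,0],"spin": 0},
    {"xyz": [0,0.05,0],"spin": 0},
    {"xyz": [0,0.05,0],"spin": 0},
    {"xyz": [0,0.04,0],"spin": 0},
    {"xyz": [0,0.02,0],"spin": 0},
    {"xyz": [0,0,0],"spin": 0},
    {"xyz": [0,0,0],"spin": 0},
    {"xyz": [0,0,0],"spin": 0},
    {"xyz": [0,0,0],"spin": 0},
  ],
)

```text
time: 12.65
tool_pos: [536.6, -245.6, 54.9]
tcp_rot: [3.098, 0.526, 2.859]
contact_force: [15.1, -20.3, -36.1]
grip_width: 6.4
finger_force: 29.5
```

```bash
python3 -c "
from go import *
report()"
```

```text
q [-0.69   0.507  2.013  1.031  0.282 -2.945] t 12.65 uvn [37.249  8.415  4.985]
tool axes in deck (rows x,y,z; cols u,v,n)
 [[-1.     0.015 -0.002]
 [ 0.015  0.999  0.035]
 [ 0.003  0.035 -0.999]]
```

Emit:
jog_arm(
  targets=[
    {"xyz": [0,0,0],"spin": 0},
    {"xyz": [0,0,0],"spin": 0},
    {"xyz": [0,0,-0.1],"spin": 0},
    {"xyz": [0,0,-0.3],"spin": 0},
    {"xyz": [0,0,-0.5],"spin": 0},
    {"xyz": [0,0,-0.5],"spin": 0},
    {"xyz": [0,-0.1,-0.3],"spin": 0},
    {"xyz": [0,0,0],"spin": 0},
    {"xyz": [0,0,0],"spin": 0},
    {"xyz": [0,0,0],"spin": 0},
  ],
  gripper=30,
)

```text
time: 13.9
tool_pos: [467.3, -237.6, 173.7]
tcp_rot: [3.098, 0.528, 2.862]
contact_force: [0.7, 0.1, 0.3]
grip_width: 27.2
finger_force: 0.0
```

```bash
python3 -c "
from go import *
report(); W=bot.get_calibration('wrist'); im=bot.capture('wrist'); h=cv2.cvtColor(im,cv2.COLOR_BGR2HSV)
for n,lo,hi in (('orange',(8,150,120),(16,255,255)),('green',(45,80,50),(85,255,255)),('red',(0,170,120),(5,255,255)),('yellow',(20,150,100),(32,255,255))):
    m=cv2.inRange(h,lo,hi);k,l,s,c=cv2.connectedComponentsWithStats(m); print(n,[(s[i].tolist(),c[i]) for i in range(1,k) if s[i,4]>40])
print(proj(W,deck(38,9,9)))
cv2.imwrite('pics/w2.png',im)
"
```

```text
q [-0.795  0.189  2.05   0.599  0.532 -2.563] t 13.9 uvn [ 36.929  -1.962 142.301]
tool axes in deck (rows x,y,z; cols u,v,n)
 [[-1.     0.013 -0.004]
 [ 0.012  0.999  0.036]
 [ 0.005  0.036 -0.999]]
orange [([517, 0, 87, 100, 2851], array([551.552,  43.928])), ([321, 175, 9, 29, 242], array([325.103, 188.764]))]
green [([289, 171, 17, 34, 549], array([296.867, 187.936]))]
red [([306, 304, 27, 5, 131], array([318.802, 306.008]))]
yellow [([287, 289, 14, 30, 397], array([293.416, 303.945])), ([338, 289, 13, 30, 386], array([343.94 , 303.427]))]
[325.707 191.443]
```

Emit:
jog_arm(
  targets=[
    {"xyz": [-0.65,-0.03,0],"spin": 0},
    {"xyz": [-0.64,0,0],"spin": 0},
    {"xyz": [0,0,0],"spin": 0},
    {"xyz": [0,0,0.4],"spin": 0},
    {"xyz": [0,0,0.4],"spin": 0},
    {"xyz": [0,0,0.35],"spin": 0},
    {"xyz": [0,0,0.2],"spin": 0},
    {"xyz": [0,0,0.1],"spin": 0},
    {"xyz": [0,0,0.05],"spin": 0},
    {"xyz": [0,0,0],"spin": 0},
  ],
  gripper=100,
)

```text
time: 15.2
tool_pos: [612.0, -277.0, 123.9]
tcp_rot: [3.1, 0.53, 2.862]
contact_force: [-0.4, -0.1, -0.1]
grip_width: 91.8
finger_force: 0.0
```

```bash
python3 -c "
from go import *
report()"
```

```text
q [-0.644  0.494  1.741  0.505  0.471 -2.35 ] t 15.2 uvn [141.848  -2.12   24.182]
tool axes in deck (rows x,y,z; cols u,v,n)
 [[-1.     0.012 -0.007]
 [ 0.012  0.999  0.035]
 [ 0.007  0.035 -0.999]]
```

Good margins here. I'll go down another 6 mm and grip.

Emit:
jog_arm(
  targets=[
    {"xyz": [0.02,0.02,0.05],"spin": 0},
    {"xyz": [0,0,0.02],"spin": 0},
    {"xyz": [0,0,0],"spin": 0},
    {"xyz": [0,0,0],"spin": 0},
    {"xyz": [0,0,0],"spin": 0},
    {"xyz": [0,0,0],"spin": 0},
    {"xyz": [0,0,0],"spin": 0},
    {"xyz": [0,0,0],"spin": 0},
    {"xyz": [0,0,0],"spin": 0},
    {"xyz": [0,0,0],"spin": 0},
  ],
  gripper=0,
)

```text
time: 16.45
tool_pos: [613.8, -275.6, 118.0]
tcp_rot: [3.1, 0.53, 2.862]
contact_force: [-3.9, 0.8, 3.7]
grip_width: 54.4
finger_force: 29.8
```

```bash
python3 -c "
from go import *
report()"
```

```text
q [-0.64   0.504  1.743  0.513  0.458 -2.356] t 16.45 uvn [140.154  -0.34   18.376]
tool axes in deck (rows x,y,z; cols u,v,n)
 [[-1.     0.012 -0.006]
 [ 0.012  0.999  0.035]
 [ 0.007  0.034 -0.999]]
```

Emit:
jog_arm(
  targets=[
    {"xyz": [0,0,-0.1],"spin": 0},
    {"xyz": [0,0,-0.15],"spin": 0},
    {"xyz": [0,0,-0.2],"spin": 0},
    {"xyz": [0.2,0,-0.2],"spin": 0},
    {"xyz": [0.2,0,-0.25],"spin": 0},
    {"xyz": [0.2,0,-0.25],"spin": 0},
    {"xyz": [0.2,0,-0.25],"spin": 0},
    {"xyz": [0.2,0,-0.25],"spin": 0},
    {"xyz": [0,0,0],"spin": 0},
    {"xyz": [0,0,0],"spin": 0},
  ],
)

```text
time: 17.7
tool_pos: [482.1, -243.7, 191.9]
tcp_rot: [3.1, 0.531, 2.862]
contact_force: [-0.3, -0.7, -3.0]
grip_width: 54.4
finger_force: 29.7
```

```bash
python3 -c "
from go import *
report(); s=bot.capture('scene');cv2.imwrite('pics/s2.png',cv2.convertScaleAbs(cv2.resize(s[80:340,280:480],None,fx=2.3,fy=2.3),alpha=1.3))"
```

```text
q [-0.778  0.186  1.99   0.538  0.574 -2.479] t 17.7 uvn [ 59.703  -4.006 150.113]
tool axes in deck (rows x,y,z; cols u,v,n)
 [[-1.     0.012 -0.007]
 [ 0.012  0.999  0.034]
 [ 0.008  0.034 -0.999]]
```

View pics/s2.png

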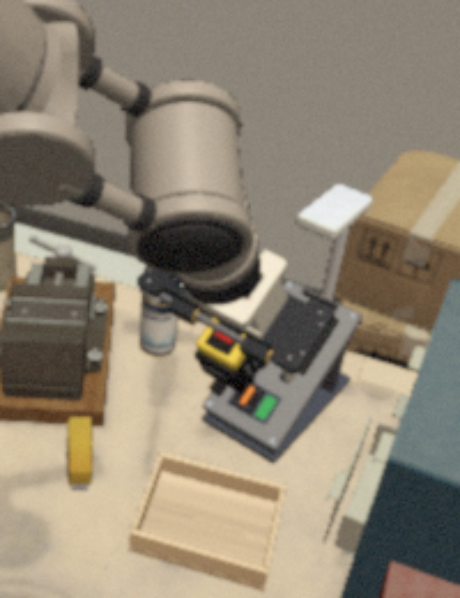

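The pack is out and held, at about (222,350) in the crop, and the green field is showing. I'll get back to vertical by over-reaching inward, which puts joint 5 against its lower limit.

Emit:
jog_arm(
  targets=[
    {"xyz": [0.11,0.31,-0.15],"spin": 0},
    {"xyz": [0.11,0.31,-0.15],"spin": 0},
    {"xyz": [0.11,0.31,-0.15],"spin": 0},
    {"xyz": [0.11,0.31,-0.16],"spin": 0},
    {"xyz": [0.11,0.31,-0.16],"spin": 0},
    {"xyz": [0.11,0.31,-0.16],"spin": 0},
    {"xyz": [0.43,0,-0.25],"spin": 0},
    {"xyz": [0.43,0,-0.25],"spin": 0},
    {"xyz": [0,0,0],"spin": 0},
    {"xyz": [0,0,0],"spin": 0},
  ],
)

```text
time: 19.0
tool_pos: [362.9, -59.7, 234.4]
tcp_rot: [3.1, 0.531, 2.862]
contact_force: [0.1, -1.2, -2.8]
grip_width: 54.4
finger_force: 29.7
```

```bash
python3 -c "
from go import *
report()"
```

```text
q [-0.516 -0.264  2.273  0.269  0.64  -1.995] t 19.0 uvn [-60.351 142.303 268.509]
tool axes in deck (rows x,y,z; cols u,v,n)
 [[-1.     0.013 -0.008]
 [ 0.012  0.999  0.034]
 [ 0.008  0.034 -0.999]]
```

Emit:
jog_arm(
  targets=[
    {"xyz": [0.3,0.15,0],"spin": 0},
    {"xyz": [0.3,0.15,0],"spin": 0},
    {"xyz": [0.3,0.1,0],"spin": 0},
    {"xyz": [0.3,0,0],"spin": 0},
    {"xyz": [0.4,0,-0.15],"spin": 0},
    {"xyz": [0.4,0,-0.2],"spin": 0},
    {"xyz": [0,0,0],"spin": 0},
    {"xyz": [0,0,0],"spin": 0},
    {"xyz": [0,0,0],"spin": 0},
    {"xyz": [0,0,0],"spin": 0},
  ],
)

```text
time: 20.25
tool_pos: [226.6, 10.7, 178.5]
tcp_rot: [3.098, 0.525, 2.862]
contact_force: [0.2, 0.2, -4.1]
grip_width: 54.6
finger_force: 29.7
```

```bash
python3 -c "
from go import *
report()"
```

```text
q [-0.693 -0.682  2.569  0.339  0.812 -2.175] t 20.25 uvn [-218.189  174.63   295.115]
tool axes in deck (rows x,y,z; cols u,v,n)
 [[-1.     0.012 -0.001]
 [ 0.012  0.999  0.036]
 [ 0.002  0.036 -0.999]]
```

```bash
cat > fk.py <<'E'
from h import *
from scipy.optimize import least_squares
data=[([.997,.3427,1.525,0,1.2754,-.146],[217.6,477.3,226],[-3.14,0,2.7138]),
([-.2692,.7549,.3814,0,2.0062,-1.5721],[705.2,-115.3,391.1],[3.142,-.001,2.874]),
([-.2869,1.0069,.0369,.013,1.9867,-1.5842],[803.9,-153.6,328.1],[3.132,.111,2.873]),
([-.2924,.7937,.0663,.0153,2.172,-1.586],[706.6,-128.7,474.1],[3.132,.11,2.873]),
([-.3366,.7877,.0373,.0595,1.9042,-1.6077],[782.7,-174,512.4],[3.11,.414,2.866]),
([-.407,.32,.991,.105,1.306,-1.709],[683.1,-176,482.7],[3.104,.535,2.862]),
([-.781,.282,2.038,.679,.455,-2.644],[486.6,-250.9,142.4],[3.104,.53,2.862]),
([-.724,.514,2.005,1.048,.293,-2.993],[532.5,-262.8,54.2],[3.105,.531,2.862]),
([-.644,.494,1.741,.505,.471,-2.35],[612,-277,123.9],[3.1,.53,2.862]),
([-.778,.186,1.99,.538,.574,-2.479],[482.1,-243.7,191.9],[3.1,.531,2.862]),
([-.516,-.264,2.273,.269,.64,-1.995],[362.9,-59.7,234.4],[3.1,.531,2.862]),
([-.693,-.682,2.569,.339,.812,-2.175],[226.6,10.7,178.5],[3.098,.525,2.862])]
rz=lambda a:Ro.from_euler("z",a).as_matrix(); ry=lambda a:Ro.from_euler("y",a).as_matrix()
def fk(p,q,s=1,full=False):
    # p: a1,h,offy, e2x,L2, e3x,L3, y4, tx,ty,T , yawoff
    R=rz(q[0]);x=R@[p[0],p[2],p[1]];R=R@ry(q[1]);x=x+R@[p[3],0,p[4]];R=R@ry(q[2]);x=x+R@[p[5],p[7],p[6]]
    R=R@rz(s*q[3])@ry(q[4]);w=x;x=x+R@[p[8],p[9],p[10]];R=R@rz(s*q[5])@rz(p[11])
    return (x,R,w) if full else (x,R)
def fit(s=1):
    def res(p):
        o=[]
        for q,X,e in data:
            x,R=fk(p,q,s);o+=list(x-X)+list(200*(R.T@Ro.from_euler("xyz",e).as_matrix()-np.eye(3)).ravel())
        return o
    return min((least_squares(res,[50,350,0,0,400,0,350,0,0,0,250,y]) for y in (0,1.57,3.14,-1.57)),key=lambda r:r.cost)
E
python3 -c "
from fk import *
for s in (1,-1):
    r=fit(s);print(s,r.cost,r.x,abs(r.fun).max())
r=min((fit(1),fit(-1)),key=lambda r:r.cost);np.save('p.npy',r.x)
"
```

```text
1 0.5562820092256573 [   -0.211   222.732 -1152.27     -0.247   506.412    46.348   379.573
  1228.69     -0.287    -0.008   318.375     1.571] 0.3756544254710832
-1 277817.9212340312 [   -34.996     78.256 -33654.242    -21.481    478.246     35.778
    374.877  33833.16    -107.24     -63.769    194.512     -2.007] 397.9107588727211
```

```bash
cat > sim.py <<'E'
from fk import *
p=np.load("p.npy")
lo=np.array([-2.53,-.77,.04,-1,.28,-3.11]);hi=np.array([2.53,2.02,2.7,4.14,2.66,3.11])
def ik(X,R,q,w):
    f=lambda q:(lambda x,r:np.r_[x-X,w*(Ro.from_matrix(r@R.T).as_rotvec())])(*fk(p,q))
    return least_squares(f,np.clip(q,lo+1e-6,hi-1e-6),bounds=(lo,hi)).x
def step(q,row,w):
    X,R=fk(p,q); X=X+R@(80*np.array(row[:3])); R=R@rz(.1*row[3]) if len(row)>3 else R
    q2=ik(X,R,q,w); s=max(1,(abs(q2-q)/(.7*.125*np.array([2.57,2.57,3.14,3.14,3.14,3.14]))).max()); return q+(q2-q)/s
def tilt(q): return np.degrees(np.arccos(-fk(p,q)[1][2,2]))
E
python3 -c "
from sim import *
for w in (50,100,200,300,500,1000):
    q=np.array(data[3][0])
    for i in range(8): q=step(q,(-.7,0,-.3),w)
    print(w,fk(p,q)[0],tilt(q),q)
"
```

```text
50 [ 864.531 -194.176  877.421] 84.81988631094877 [-0.365  0.621  0.04   0.191  1.01  -1.615]
100 [ 861.831 -193.33   851.559] 80.20125011399023 [-0.365  0.622  0.04   0.181  1.089 -1.61 ]
200 [ 851.446 -190.342  768.619] 66.37137844815815 [-0.361  0.638  0.04   0.151  1.312 -1.603]
300 [ 834.096 -185.954  677.163] 51.65422455467431 [-0.354  0.675  0.04   0.12   1.531 -1.601]
500 [ 796.69  -177.297  551.243] 30.60234290669941 [-0.341  0.754  0.04   0.075  1.817 -1.605]
1000 [ 757.935 -168.753  459.032] 13.517965089236922 [-0.331  0.838  0.04   0.036  2.03  -1.614]
```

```bash
cat >> sim.py <<'E'
D=rz(-.265)
def run(q,v,n,w=600,pr=3):  # v: world dir in dock axes, mm per row
    for i in range(n):
        R=fk(p,q)[1]; row=R.T@(D@np.array(v))/80; q=step(q,row,w)
        if i%pr==pr-1: x,Rr,wr=fk(p,q,full=True); print(i+1,"tcp",x,"tilt",tilt(q).round(1),"z",Rr[:,2],"q",q)
    return q
E
python3 -c "
from sim import *
q0=np.array(data[-1][0])
X0,R0=fk(p,q0)
for X in ([179,30,441],[230,15,480],[200,20,540]):
    q=q0
    for a in np.linspace(0,1,20): q=ik(X0+a*(np.array(X)-X0),R0,q,600)
    print('start',X,fk(p,q)[0],q); run(q,(-60,0,0),9)
    print('indown'); run(q,(-50,0,-30),9)
"
```

```text
start [179, 30, 441] [182.245  39.016 441.308] [-0.257 -0.77   1.871  0.024  1.515 -1.552]
3 tcp [124.479  65.866 424.711] tilt 23.0 z [ 0.386 -0.058 -0.921] q [ 0.418 -0.71   1.864 -0.212  1.642 -0.946]
6 tcp [ 70.657  90.788 418.355] tilt 19.0 z [ 0.323 -0.041 -0.945] q [ 1.092 -0.622  1.847 -0.318  1.788 -0.313]
9 tcp [-10.341 124.201 417.639] tilt 17.4 z [ 0.297 -0.037 -0.954] q [ 1.767 -0.462  1.792 -0.305  1.896  0.365]
indown
3 tcp [128.113  62.514 405.608] tilt 23.8 z [ 0.398 -0.068 -0.915] q [ 0.418 -0.723  1.923 -0.226  1.589 -0.923]
6 tcp [ 75.942  86.375 370.672] tilt 20.2 z [ 0.34  -0.054 -0.939] q [ 1.092 -0.642  1.983 -0.335  1.678 -0.26 ]
9 tcp [ -3.061 118.213 319.697] tilt 18.8 z [ 0.319 -0.05  -0.946] q [ 1.767 -0.463  2.056 -0.309  1.662  0.46 ]
start [230, 15, 480] [230.  15. 480.] [-0.535 -0.677  1.758  0.17   1.56  -1.797]
3 tcp [132.471  47.463 477.992] tilt 28.4 z [ 0.468 -0.086 -0.88 ] q [ 0.139 -0.761  1.754 -0.151  1.673 -1.224]
6 tcp [ 61.569  31.056 490.313] tilt 24.1 z [ 0.408 -0.033 -0.913] q [ 0.724 -0.77   1.685 -0.318  1.909 -0.754]
9 tcp [ -0.317  
[... 521 characters left out ...]
.776 -1.891]
3 tcp [ 91.542  52.079 545.756] tilt 27.6 z [ 0.456 -0.08  -0.887] q [-0.024 -0.768  1.535 -0.074  1.898 -1.369]
6 tcp [-22.575  59.582 614.811] tilt 23.1 z [ 0.39  -0.044 -0.92 ] q [ 0.02  -0.77   1.221 -0.068  2.289 -1.346]
9 tcp [-144.098   86.715  663.531] tilt 21.8 z [ 0.37  -0.028 -0.929] q [-0.072 -0.77   0.871 -0.002  2.66  -1.387]
indown
3 tcp [134.211  49.501 494.402] tilt 27.6 z [ 0.455 -0.085 -0.886] q [-0.024 -0.755  1.699 -0.075  1.721 -1.347]
6 tcp [ 88.466  61.071 460.176] tilt 21.7 z [ 0.367 -0.042 -0.929] q [ 0.651 -0.708  1.758 -0.266  1.805 -0.744]
9 tcp [ 43.029  84.278 428.181] tilt 18.1 z [ 0.309 -0.029 -0.951] q [ 1.325 -0.617  1.815 -0.328  1.879 -0.079]
```

```bash
python3 -c "
from sim import *
q0=np.array(data[-1][0]); X0,R0=fk(p,q0)
W=[[260,150,420],[200,350,480],[0,430,520],[-200,380,540],[-400,330,560]]
q=q0;A=X0
for Xw in W:
    for a in np.linspace(.1,1,10): q=ik(A+a*(np.array(Xw)-A),R0,q,600)
    A=np.array(Xw); print('reach',Xw,fk(p,q)[0],tilt(q),q)
for az,upz in ((2.6,0),(2.5,40),(2.7,40)):
    print('over',az,upz); qq=q
    for i in range(14):
        R=fk(p,qq)[1]; qq=step(qq,R.T@np.array([55*np.cos(az),55*np.sin(az),upz])/80,600)
        if i%3==1: print(i+1,fk(p,qq)[0],tilt(qq),fk(p,qq)[1][:,2],qq)
"
```

```text
reach [260, 150, 420] [260. 150. 420.] 30.186585252245326 [ 0.676 -0.382  1.825 -0.404  1.358 -0.609]
reach [200, 350, 480] [200. 350. 480.] 30.186585252245365 [ 1.258 -0.012  1.393 -0.526  1.675 -0.124]
reach [0, 430, 520] [  0. 430. 520.] 30.18658525224534 [ 1.742  0.212  1.034 -0.553  2.033  0.222]
reach [-200, 380, 540] [-200.  380.  540.] 30.1865852522453 [ 2.146  0.353  0.785 -0.516  2.318  0.548]
reach [-400, 330, 560] [-388.074  324.383  544.454] 29.761621472597447 [ 2.449  0.688  0.19  -0.56   2.66   0.696]
over 2.6 0
2 [-436.555  354.182  497.039] 28.45428388423678 [ 0.473 -0.058 -0.879] [ 2.466  0.826  0.04  -0.552  2.643  0.714]
5 [-492.092  385.808  426.121] 26.021847274235856 [ 0.439 -0.013 -0.899] [ 2.486  0.916  0.04  -0.452  2.513  0.839]
8 [-540.595  414.365  362.163] 23.135651018822898 [ 0.391  0.039 -0.92 ] [ 2.499  0.992  0.04  -0.393  2.376  0.917]
11 [-584.789  441.309  305.462] 20.16770615301066 [ 0.331  0.096 -0.939] [ 2.51   1.056  0.04  -0.354  2.235  0.97 ]
14 [-626.453  467.462  255.68 ] 17.680899498828495 [ 0.261  0.156 -0.953] [ 2.516  1.112  0.04  -0.3
[... 512 characters left out ...]
49.774  526.04 ] 22.70986285448454 [ 0.249  0.295 -0.922] [ 2.455  0.762  0.04  -0.53   2.272  0.699]
over 2.7 40
2 [-414.867  334.724  536.91 ] 27.496087134249088 [ 0.461 -0.029 -0.887] [ 2.476  0.755  0.057 -0.601  2.66   0.666]
5 [-442.246  334.856  529.716] 24.749175683935132 [ 0.417  0.036 -0.908] [ 2.513  0.763  0.04  -0.563  2.603  0.73 ]
8 [-465.346  345.258  524.315] 21.907705839275792 [ 0.359  0.1   -0.928] [ 2.53   0.762  0.04  -0.521  2.524  0.78 ]
11 [-486.607  364.564  521.45 ] 19.346426056770493 [ 0.288  0.164 -0.944] [ 2.53   0.759  0.04  -0.479  2.433  0.813]
14 [-511.299  385.456  521.231] 18.107307361484324 [ 0.206  0.233 -0.95 ] [ 2.53   0.756  0.04  -0.441  2.332  0.839]
```

```bash
cat > search.py <<'E'
from sim import *
from multiprocessing import Pool
R0=fk(p,np.array(data[-1][0]))[1]; q0=np.array(data[-2][0]); X0=fk(p,q0)[0]
def one(s):
    g=np.random.default_rng(s); r=g.uniform(250,750);a=g.uniform(-1.0,1.6);X=np.array([r*np.cos(a),r*np.sin(a),g.uniform(170,800)])
    q=q0
    for t in np.linspace(.1,1,10): q=ik(X0+t*(X-X0),R0,q,600)
    if np.linalg.norm(fk(p,q)[0]-X)>30: return None
    d=g.normal(size=3);d/=np.linalg.norm(d);qs=q;m=1e9;zm=1e9
    for i in range(8):
        q=step(q,fk(p,q)[1].T@(60*d)/80,600);x=fk(p,q)[0];m=min(m,np.hypot(*x[:2]));zm=min(zm,x[2])
    return tilt(q),X,d,x,m,zm,q
if __name__=="__main__":
    with Pool() as P: L=[o for o in P.map(one,range(1500),chunksize=20) if o and o[4]>170 and o[5]>120]
    L.sort(key=lambda o:o[0]); print(len(L))
    for o in L[:10]: print(round(o[0],1),o[1].round(),o[2],o[3].round(),round(o[4]),o[6])
E
nproc; OMP_NUM_THREADS=1 timeout 250 python3 search.py
```

```text
4
1054
13.0 [ 225. -250.  285.] [-0.984  0.002 -0.18 ] [  30. -306.  280.] 292 [-1.97  -0.143  1.949  0.225  1.392 -3.11 ]
15.0 [ 233. -126.  354.] [-0.854 -0.297 -0.428] [  81. -305.  217.] 251 [-1.839 -0.094  2.102  0.286  1.163 -3.11 ]
17.3 [243.  62. 424.] [-0.419 -0.866 -0.272] [164. -73. 366.] 180 [-1.627 -0.725  1.994  0.299  1.786 -2.798]
17.6 [267. -17. 289.] [-0.924 -0.336  0.18 ] [ 123. -175.  344.] 200 [-1.898 -0.505  2.003  0.308  1.671 -3.11 ]
18.7 [ 270. -162.  317.] [-0.733  0.435 -0.523] [171.  -0. 124.] 171 [-1.211 -0.732  2.652  0.307  1.052 -2.606]
18.9 [ 272. -150.  536.] [-0.864  0.307 -0.398] [ 137. -123.  402.] 184 [-1.975 -0.598  1.884  0.336  1.944 -3.11 ]
19.1 [317. 122. 410.] [-0.555 -0.787 -0.27 ] [184. -55. 341.] 192 [-1.363 -0.729  2.068  0.293  1.638 -2.568]
19.8 [300. -53. 463.] [-0.831 -0.326 -0.45 ] [ 132. -194.  333.] 213 [-1.875 -0.454  2.022  0.344  1.61  -3.11 ]
19.8 [277. -11. 655.] [-0.741 -0.146 -0.656] [150. -98. 502.] 179 [-2.075 -0.621  1.618  0.414  2.221 -3.11 ]
19.9 [ 320. -259.  443.] [-0.757  0.426 -0.495] [165. -95. 234.] 190 [-1.84  -0.679  2.348  0.347  1.502 -3.11 ]
```

```bash
cat > search2.py <<'E'
from sim import *
from multiprocessing import Pool
R0=fk(p,np.array(data[-1][0]))[1]; q0=np.array(data[-2][0]); X0=fk(p,q0)[0]
def one(s):
    g=np.random.default_rng(s); r=g.uniform(330,700);a=g.uniform(-.9,1.5);X=np.array([r*np.cos(a),r*np.sin(a),g.uniform(220,550)])
    q=q0
    for t in np.linspace(.1,1,10): q=ik(X0+t*(X-X0),R0,q,600)
    if np.linalg.norm(fk(p,q)[0]-X)>20: return None
    sg=g.choice([-1,1]); n0=0
    while n0<65 and (hi[5]-q[5] if sg>0 else q[5]-lo[5])>.12: q=step(q,(0,0,0,sg),600);n0+=1
    best=(99,)
    for i in range(25):
        q=step(q,(0,0,0,sg),600);x=fk(p,q)[0]
        if tilt(q)<best[0]: best=(tilt(q),X,sg,n0,i+1,x,q)
    return best
if __name__=="__main__":
    with Pool() as P: L=[o for o in P.map(one,range(300),chunksize=5) if o and len(o)>1]
    L.sort(key=lambda o:o[0]); print(len(L))
    for o in L[:10]: print(round(o[0],1),o[1].round(),o[2:5],o[5].round(),o[6])
E
OMP_NUM_THREADS=1 timeout 280 python3 search2.py
```

```text
299
9.2 [ 98. 510. 268.] (np.int64(1), 27, 20) [476. 317. 437.] [ 0.455  0.27   1.074 -0.002  1.636  3.11 ]
11.6 [354. 571. 230.] (np.int64(1), 30, 17) [655. 397. 373.] [ 0.453  0.696  0.561 -0.02   1.684  3.11 ]
11.7 [ 46. 449. 325.] (np.int64(1), 26, 21) [413. 235. 488.] [ 0.357  0.058  1.203 -0.001  1.676  3.11 ]
12.5 [120. 471. 310.] (np.int64(1), 28, 17) [424. 290. 447.] [ 0.465  0.117  1.247 -0.023  1.56   3.11 ]
12.7 [144. 473. 296.] (np.int64(1), 28, 17) [430. 289. 421.] [0.443 0.119 1.315 0.003 1.486 3.11 ]
14.3 [257. 484. 259.] (np.int64(1), 29, 14) [463. 341. 357.] [ 0.518  0.228  1.355 -0.031  1.31   3.11 ]
14.9 [ 69. 325. 242.] (np.int64(1), 25, 18) [280. 180. 328.] [ 0.366 -0.259  1.91  -0.031  1.232  3.11 ]
15.3 [156. 416. 300.] (np.int64(1), 28, 16) [381. 241. 395.] [ 0.392 -0.042  1.56   0.002  1.357  3.11 ]
16.9 [301. 450. 277.] (np.int64(1), 30, 13) [468. 304. 358.] [ 0.452  0.166  1.44  -0.026  1.241  3.11 ]
17.8 [283. 398. 247.] (np.int64(1), 30, 13) [425. 253. 319.] [ 0.386  0.05   1.682 -0.006  1.099  3.11 ]
```

```bash
cat > search3.py <<'E'
from sim import *
from multiprocessing import Pool
R0=fk(p,np.array(data[-1][0]))[1]; q0=np.array(data[-2][0]); X0=fk(p,q0)[0]
def one(s):
    g=np.random.default_rng(s); X=np.array([g.uniform(-50,250),g.uniform(380,560),g.uniform(260,420)])
    q=q0
    for t in np.linspace(.1,1,8): q=ik(X0+t*(X-X0),R0,q,600)
    if np.linalg.norm(fk(p,q)[0]-X)>20: return None
    sg=1;n0=0
    while n0<65 and hi[5]-q[5]>.12: q=step(q,(0,0,0,sg),600);n0+=1
    v=g.normal(size=3)*20; best=(99,); zm=999
    for i in range(24):
        q=step(q,np.r_[fk(p,q)[1].T@v/80,sg],600);x=fk(p,q)[0];zm=min(zm,x[2])
        if tilt(q)<best[0] and zm>240: best=(tilt(q),X,v,n0,i+1,x,q)
    return best
if __name__=="__main__":
    with Pool() as P: L=[o for o in P.map(one,range(360),chunksize=5) if o and len(o)>1]
    L.sort(key=lambda o:o[0]); print(len(L))
    for o in L[:8]: print(round(o[0],1),o[1].round(),o[2:5],o[5].round(),o[6])
E
time OMP_NUM_THREADS=1 timeout 280 python3 search3.py
```

```text
360
1.4 [ -8. 381. 276.] (array([-29.675,  -1.578,   2.129]), 25, 24) [ 74. 116. 563.] [ 0.438 -0.441  1.339 -0.011  2.221  3.11 ]
4.0 [ 43. 538. 299.] (array([-27.941, -15.131,  -4.445]), 27, 24) [ -5.  63. 448.] [ 0.138 -0.77   1.732 -0.048  2.122  3.11 ]
4.1 [125. 499. 293.] (array([-30.296,   9.206, -13.573]), 28, 22) [292. 568. 282.] [0.971 0.579 0.995 0.01  1.638 3.11 ]
5.8 [190. 448. 328.] (array([-24.356,  13.632,  -8.829]), 29, 15) [306. 464. 368.] [0.842 0.272 1.244 0.013 1.524 3.11 ]
5.9 [ 34. 463. 279.] (array([ 6.345,  8.283, -9.791]), 26, 19) [527. 498. 253.] [ 0.653  0.658  0.933 -0.005  1.447  3.11 ]
6.3 [164. 449. 264.] (array([-32.506,  -2.168,  -1.25 ]), 28, 13) [144. 260. 378.] [ 0.824 -0.255  1.752 -0.017  1.536  3.11 ]
7.0 [-11. 470. 356.] (array([-10.206,  -5.959, -10.548]), 26, 20) [248. 212. 340.] [ 0.489 -0.193  1.809 -0.017  1.405  3.11 ]
7.2 [-30. 471. 305.] (array([-35.696, -26.339,  -2.793]), 25, 18) [-47.   5. 463.] [ 0.802 -0.77   1.691 -0.156  2.237  3.11 ]
real	0m39.358s
user	2m29.202s
sys	0m0.166s
```

Emit:
jog_arm(
  targets=[
    {"xyz": [-0.2,0,-0.5],"spin": 0},
    {"xyz": [-0.2,0.1,-0.5],"spin": 0},
    {"xyz": [0,0.4,-0.3],"spin": 0},
    {"xyz": [0,0.5,-0.2],"spin": 0},
    {"xyz": [0.1,0.5,-0.2],"spin": 0.5},
    {"xyz": [0.1,0.5,-0.2],"spin": 1},
    {"xyz": [0.1,0.5,-0.2],"spin": 1},
    {"xyz": [0.2,0.5,-0.2],"spin": 1},
    {"xyz": [0.2,0.5,-0.1],"spin": 1},
    {"xyz": [0.2,0.4,-0.1],"spin": 1},
  ],
)

```text
time: 21.5
tool_pos: [202.2, 219.3, 307.1]
tcp_rot: [2.927, 0.384, 2.414]
contact_force: [1.2, -0.2, -3.4]
grip_width: 54.1
finger_force: 29.7
```

```bash
cat > plan.py <<'E'
from sim import *
from plant import bot
def state():
    o=bot.get_obs();q=np.array(o["joint_positions"]);print("t",o["time"],"q",q,"tcp",fk(p,q)[0],o["tool_pos"],"tilt",tilt(q),"zaxis",fk(p,q)[1][:,2]);return q
def rows(q,X,n,spin):
    for i in range(n):
        x,R=fk(p,q); r=R.T@((np.array(X)-x)/(n-i))/80; print(r.round(2),spin); q=step(q,np.r_[r,spin],600)
    print("end",fk(p,q)[0],tilt(q),q); return q
E
python3 -c "
from plan import *
q=state(); rows(q,[150,480,300],10,1)"
```

```text
t 21.5 q [ 0.99  -0.238  2.004 -0.43   1.233  0.22 ] tcp [202.122 219.079 307.036] [202.161 219.255 307.133] tilt 25.05229990731756 zaxis [ 0.415 -0.084 -0.906]
[ 0.25  0.21 -0.05] 1
[ 0.27  0.19 -0.05] 1
[ 0.29  0.16 -0.05] 1
[ 0.3   0.13 -0.05] 1
[ 0.31  0.1  -0.05] 1
[ 0.32  0.07 -0.05] 1
[ 0.33  0.04 -0.05] 1
[ 0.33  0.   -0.05] 1
[ 0.33 -0.03 -0.05] 1
[ 0.32 -0.06 -0.05] 1
end [150. 480. 300.] 25.05229990731714 [ 1.384  0.278  1.495 -0.445  1.394  1.584]
```

Emit:
jog_arm(
  targets=[
    {"xyz": [0.25,0.21,-0.05],"spin": 1},
    {"xyz": [0.27,0.19,-0.05],"spin": 1},
    {"xyz": [0.29,0.16,-0.05],"spin": 1},
    {"xyz": [0.3,0.13,-0.05],"spin": 1},
    {"xyz": [0.31,0.1,-0.05],"spin": 1},
    {"xyz": [0.32,0.07,-0.05],"spin": 1},
    {"xyz": [0.33,0.04,-0.05],"spin": 1},
    {"xyz": [0.33,0,-0.05],"spin": 1},
    {"xyz": [0.33,-0.03,-0.05],"spin": 1},
    {"xyz": [0.32,-0.06,-0.05],"spin": 1},
  ],
)

```text
time: 22.75
tool_pos: [148.3, 478.9, 300.9]
tcp_rot: [2.706, 0.037, 1.446]
contact_force: [0.4, 0.4, -4.7]
grip_width: 54.2
finger_force: 29.7
```

Emit:
jog_arm(
  targets=[
    {"xyz": [0,0,0],"spin": 1},
    {"xyz": [0,0,0],"spin": 1},
    {"xyz": [0,0,0],"spin": 1},
    {"xyz": [0,0,0],"spin": 1},
    {"xyz": [0,0,0],"spin": 1},
    {"xyz": [0,0,0],"spin": 1},
    {"xyz": [0,0,0],"spin": 1},
    {"xyz": [0,0,0],"spin": 1},
    {"xyz": [0,0,0],"spin": 1},
    {"xyz": [0,0,0],"spin": 1},
  ],
)

```text
time: 24.0
tool_pos: [148.5, 478.0, 301.0]
tcp_rot: [2.863, -0.342, 0.502]
contact_force: [1.0, -0.2, -4.1]
grip_width: 54.4
finger_force: 29.7
```

```bash
cat > s4.py <<'E'
from plan import *
from multiprocessing import Pool
q0=None
def one(s):
    q=Q; g=np.random.default_rng(s); v=g.normal(size=3)*22; best=(99,);rr=[]
    while hi[5]-q[5]>.06: q=step(q,(0,0,0,1),600);rr.append(np.r_[0,0,0,1])
    for i in range(24):
        r=np.r_[fk(p,q)[1].T@v/80,1];q=step(q,r,600);rr.append(r);x=fk(p,q)[0]
        if x[2]<230 or np.hypot(*x[:2])<250: break
        if tilt(q)<best[0]: best=(tilt(q),v,len(rr),x,q,np.array(rr))
    return best
Q=np.array(bot.get_obs()["joint_positions"])
if __name__=="__main__":
    state()
    with Pool() as P: L=[o for o in P.map(one,range(120),chunksize=3) if len(o)>1]
    L.sort(key=lambda o:o[0]+.15*o[2])
    for o in L[:4]: print(round(o[0],1),o[1:5])
    print(L[0][5].round(2).tolist())
E
OMP_NUM_THREADS=1 python3 s4.py
```

```text
t 24.0 q [ 1.386  0.274  1.497 -0.444  1.398  2.587] tcp [148.566 477.892 300.941] [148.495 478.011 300.96 ] tilt 25.05312050982429 zaxis [ 0.415 -0.086 -0.906]
1.1 (array([-29.266,  20.644, -12.69 ]), 17, array([239.389, 627.53 , 275.85 ]), array([1.09 , 0.591, 0.988, 0.005, 1.544, 3.11 ]))
2.5 (array([-24.053,  17.118,  -8.395]), 18, array([279.947, 568.771, 319.087]), array([0.986, 0.482, 1.058, 0.013, 1.56 , 3.11 ]))
4.6 (array([-27.097,   5.877,  -0.152]), 17, array([224.092, 400.107, 416.197]), array([ 0.908,  0.092,  1.34 , -0.021,  1.633,  3.11 ]))
4.9 (array([-26.551,   2.89 ,  -5.082]), 16, array([204.279, 377.268, 344.993]), array([ 0.904,  0.039,  1.586, -0.011,  1.433,  3.11 ]))
[[0.0, 0.0, 0.0, 1.0], [0.0, 0.0, 0.0, 1.0], [0.0, 0.0, 0.0, 1.0], [0.0, 0.0, 0.0, 1.0], [0.0, 0.0, 0.0, 1.0], [-0.41, -0.25, -0.03, 1.0], [-0.42, -0.22, -0.02, 1.0], [-0.43, -0.2, 0.0, 1.0], [-0.44, -0.19, 0.02, 1.0], [-0.44, -0.17, 0.04, 1.0], [-0.45, -0.15, 0.05, 1.0], [-0.45, -0.14, 0.07, 1.0], [-0.45, -0.13, 0.08, 1.0], [-0.45, -0.12, 0.1, 1.0], [-0.45, -0.1, 0.11, 1.0], [-0.45, -0.09, 0.13, 1.0], [-0.44, -0.08, 0.15, 1.0]]
```

Joint 6 reached its limit the way the model predicts, so I'll run the first 10 planned rows and check before the rest.

Emit:
jog_arm(
  targets=[
    {"xyz": [0,0,0],"spin": 1},
    {"xyz": [0,0,0],"spin": 1},
    {"xyz": [0,0,0],"spin": 1},
    {"xyz": [0,0,0],"spin": 1},
    {"xyz": [0,0,0],"spin": 1},
    {"xyz": [-0.41,-0.25,-0.03],"spin": 1},
    {"xyz": [-0.42,-0.22,-0.02],"spin": 1},
    {"xyz": [-0.43,-0.2,0],"spin": 1},
    {"xyz": [-0.44,-0.19,0.02],"spin": 1},
    {"xyz": [-0.44,-0.17,0.04],"spin": 1},
  ],
)

```text
time: 25.25
tool_pos: [176.3, 569.7, 319.1]
tcp_rot: [3.139, -0.252, -0.253]
contact_force: [0.3, 0.0, -3.9]
grip_width: 54.7
finger_force: 29.7
```

```bash
OMP_NUM_THREADS=1 python3 s4.py
```

```text
t 25.25 q [ 1.275  0.439  1.151 -0.252  1.544  3.105] tcp [176.302 569.56  319.108] [176.268 569.653 319.108] tilt 14.416251822857229 zaxis [ 0.24  -0.065 -0.969]
1.0 (array([-29.266,  20.644, -12.69 ]), 7, array([240.04 , 633.393, 280.861]), array([ 1.099,  0.605,  0.949, -0.008,  1.571,  3.11 ]))
1.3 (array([-24.053,  17.118,  -8.395]), 8, array([270.191, 607.41 , 304.615]), array([1.036, 0.567, 0.954, 0.002, 1.598, 3.11 ]))
1.9 (array([-27.097,   5.877,  -0.152]), 8, array([241.112, 504.536, 367.392]), array([0.985, 0.324, 1.17 , 0.005, 1.614, 3.11 ]))
2.1 (array([-26.551,   2.89 ,  -5.082]), 7, array([228.739, 496.277, 326.195]), array([ 1.   ,  0.305,  1.305, -0.003,  1.494,  3.11 ]))
[[-0.45, -0.16, 0.05, 1.0], [-0.45, -0.14, 0.06, 1.0], [-0.45, -0.13, 0.08, 1.0], [-0.45, -0.12, 0.09, 1.0], [-0.45, -0.11, 0.11, 1.0], [-0.45, -0.1, 0.12, 1.0], [-0.45, -0.09, 0.14, 1.0]]
```

Tilt is down to 14.4°, as predicted. Now the remaining 7 rows.

Emit:
jog_arm(
  targets=[
    {"xyz": [-0.45,-0.16,0.05],"spin": 1},
    {"xyz": [-0.45,-0.14,0.06],"spin": 1},
    {"xyz": [-0.45,-0.13,0.08],"spin": 1},
    {"xyz": [-0.45,-0.12,0.09],"spin": 1},
    {"xyz": [-0.45,-0.11,0.11],"spin": 1},
    {"xyz": [-0.45,-0.1,0.12],"spin": 1},
    {"xyz": [-0.45,-0.09,0.14],"spin": 1},
    {"xyz": [0,0,0],"spin": 0},
    {"xyz": [0,0,0],"spin": 0},
    {"xyz": [0,0,0],"spin": 0},
  ],
)

```text
time: 26.5
tool_pos: [242.6, 633.3, 287.8]
tcp_rot: [-3.124, -0.024, -0.431]
contact_force: [0.2, 0.1, -3.3]
grip_width: 54.6
finger_force: 29.7
```

```bash
python3 -c "
from plan import *
q=state(); o=bot.get_obs(); print(o['tcp_rot'],o['grip_width'])
R=fk(p,q)[1]; psi=np.arctan2(R[1,0],R[0,0]); print('psi',psi)
X,_=fk(p,q)
# path over z 330 to tray, two candidate yaws: tool x along tray y (1.68) or opposite
for tgt in (1.68,1.68-np.pi):
    qq=q
    for W,n in (([430,300,340],8),([450,-100,330],9),([374,-255,200],6)):
        A,Ra=fk(p,qq)
        for t in np.linspace(0,1,n+1)[1:]: qq=ik(A+t*(np.array(W)-A),Ra,qq,600)
    x,Ra=fk(p,qq); cur=np.arctan2(Ra[1,0],Ra[0,0]); sp=cur-tgt; print(tgt,'at tray q',qq,tilt(qq),'spin needed',sp,sp-2*np.pi,sp+2*np.pi)
"
```

```text
t 26.5 q [ 1.103  0.605  0.932 -0.023  1.587  3.105] tcp [242.568 633.307 287.824] [242.587 633.335 287.815] tilt 1.7010714379942729 zaxis [ 0.029  0.006 -1.   ]
[-3.124 -0.024 -0.431] 54.59647250173163
psi -0.43159969592796316
1.68 at tray q [-0.786  0.224  1.77   0.027  1.131  1.205] 1.7010714379932015 spin needed -2.1115996959279633 -8.39478500310755 4.171585611251623
-1.4615926535897932 at tray q [-0.786  0.224  1.77   0.027  1.131  1.205] 1.7010714379932015 spin needed 1.0299929576618299 -5.253192349517756 7.313178264841416
```

Emit:
jog_arm(
  targets=[
    {"xyz": [0.55,0.4,-0.15],"spin": 0},
    {"xyz": [0.55,0.4,-0.15],"spin": 0},
    {"xyz": [0.55,0.4,-0.15],"spin": 0},
    {"xyz": [0.55,0.4,-0.1],"spin": 0},
    {"xyz": [0.55,0.4,-0.1],"spin": 0},
    {"xyz": [0.55,0.4,0],"spin": 0},
    {"xyz": [0.55,0.4,0],"spin": 0},
    {"xyz": [0.29,0.55,0],"spin": 0},
    {"xyz": [0.29,0.55,0],"spin": 0},
    {"xyz": [0.29,0.55,0],"spin": 0},
  ],
)

```text
time: 27.75
tool_pos: [435.1, 150.3, 343.0]
tcp_rot: [-3.124, -0.026, -0.431]
contact_force: [1.8, -0.6, -2.9]
grip_width: 54.3
finger_force: 29.7
```

Emit:
jog_arm(
  targets=[
    {"xyz": [0.29,0.55,0],"spin": 0},
    {"xyz": [0.29,0.55,0],"spin": 0},
    {"xyz": [0.29,0.55,0],"spin": 0},
    {"xyz": [0.29,0.55,0],"spin": 0},
    {"xyz": [0.29,0.55,0],"spin": 0},
    {"xyz": [0,0.54,0],"spin": 0},
    {"xyz": [0,0.54,0],"spin": 0},
    {"xyz": [0,0.54,0.1],"spin": 0},
    {"xyz": [0,0.54,0.1],"spin": 0},
    {"xyz": [0,0,0.1],"spin": 0},
  ],
)

```text
time: 29.0
tool_pos: [376.1, -255.5, 314.9]
tcp_rot: [-3.127, -0.025, -0.435]
contact_force: [-0.4, 1.0, -3.5]
grip_width: 54.5
finger_force: 29.7
```

Emit:
jog_arm(
  targets=[
    {"xyz": [0,0,0.1],"spin": 1},
    {"xyz": [0,0,0.1],"spin": 1},
    {"xyz": [0,0,0.1],"spin": 1},
    {"xyz": [0,0,0.1],"spin": 1},
    {"xyz": [0,0,0.1],"spin": 1},
    {"xyz": [0,0,0.1],"spin": 1},
    {"xyz": [0,0,0.1],"spin": 1},
    {"xyz": [0,0,0.1],"spin": 1},
    {"xyz": [0,0,0.1],"spin": 1},
    {"xyz": [0,0,0.1],"spin": 1},
  ],
)

```text
time: 30.25
tool_pos: [380.0, -252.2, 235.1]
tcp_rot: [-3.112, -0.0, -1.434]
contact_force: [-0.4, 0.1, -3.8]
grip_width: 54.2
finger_force: 29.7
```

```bash
python3 -c "
from plan import *
q=state(); R=fk(p,q)[1]; psi=np.arctan2(R[1,0],R[0,0]);print('psi',psi)
o=bot.get_obs();x=np.array(o['tool_pos']); print('shift',R.T@(np.array([374,-255,100])-x)/80)
W=bot.get_calibration('wrist');im=bot.capture('wrist');cv2.imwrite('pics/w3.png',im)
from h import proj
ty=np.array([np.cos(1.68),np.sin(1.68),0]);tx=np.array([ty[1],-ty[0],0])
for a in(-60,60):
  for b in (-75,75): print(a,b,proj(W,np.array([374,-255,34])+a*tx+b*ty))
"
```

```text
t 30.25 q [-0.771  0.195  1.704  0.025  1.224  2.225] tcp [ 379.978 -252.129  235.012] [ 380.036 -252.207  235.061] tilt 1.7165802951204385 zaxis [ 0.03   0.004 -1.   ]
psi -1.4338839168453787
shift [0.024 0.13  1.685]
-60 -75 [391.762 105.865]
-60 75 [381.062 241.272]
60 -75 [276.588 102.648]
60 75 [277.197 237.415]
```

View pics/w3.png

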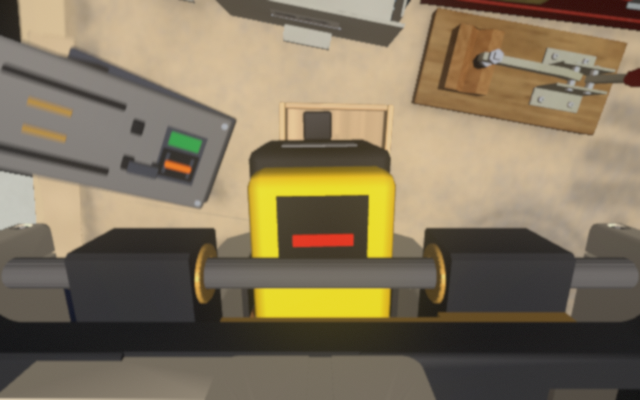

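The view shows the pack level in the hand. The tray's far rim corners are at (281,103) and (391,105), within 4 px of the prediction. The lock is open, with the green field at (183,141). Lowering now.

Emit:
jog_arm(
  targets=[
    {"xyz": [0.02,0.14,0.3],"spin": 0.2},
    {"xyz": [0,0,0.4],"spin": 0},
    {"xyz": [0,0,0.4],"spin": 0},
    {"xyz": [0,0,0.4],"spin": 0},
    {"xyz": [0,0,0.35],"spin": 0},
    {"xyz": [0,0,0.25],"spin": 0},
    {"xyz": [0,0,0.15],"spin": 0},
    {"xyz": [0,0,0.1],"spin": 0},
    {"xyz": [0,0,0.05],"spin": 0},
    {"xyz": [0,0,0],"spin": 0},
  ],
)

```text
time: 31.55
tool_pos: [374.2, -255.6, 42.7]
tcp_rot: [-3.112, 0.001, -1.452]
contact_force: [0.6, -0.7, -4.0]
grip_width: 54.6
finger_force: 29.7
```

Emit:
jog_arm(
  targets=[
    {"xyz": [0,0.03,0.03],"spin": 0},
    {"xyz": [0,0,0.03],"spin": 0},
    {"xyz": [0,0,0.03],"spin": 0},
    {"xyz": [0,0,0.03],"spin": 0},
    {"xyz": [0,0,0.02],"spin": 0},
    {"xyz": [0,0,0.02],"spin": 0},
    {"xyz": [0,0,0],"spin": 0},
    {"xyz": [0,0,0],"spin": 0},
    {"xyz": [0,0,0],"spin": 0},
    {"xyz": [0,0,0],"spin": 0},
  ],
)

```text
time: 32.8
tool_pos: [372.0, -255.7, 29.6]
tcp_rot: [-3.113, 0.001, -1.452]
contact_force: [-0.6, -0.4, -2.6]
grip_width: 54.3
finger_force: 29.7
```

Emit:
jog_arm(
  targets=[
    {"xyz": [0,0,0.02],"spin": 0},
    {"xyz": [0,0,0.02],"spin": 0},
    {"xyz": [0,0,0.01],"spin": 0},
    {"xyz": [0,0,0.01],"spin": 0},
    {"xyz": [0,0,0],"spin": 0},
    {"xyz": [0,0,0],"spin": 0},
    {"xyz": [0,0,0],"spin": 0},
    {"xyz": [0,0,0],"spin": 0},
    {"xyz": [0,0,0],"spin": 0},
    {"xyz": [0,0,0],"spin": 0},
  ],
)

```text
time: 34.05
tool_pos: [372.1, -255.6, 24.8]
tcp_rot: [-3.113, 0.001, -1.452]
contact_force: [-0.1, -0.2, -3.1]
grip_width: 54.9
finger_force: 29.7
```

Emit:
jog_arm(
  targets=[
    {"xyz": [0,0,0.01],"spin": 0},
    {"xyz": [0,0,0],"spin": 0},
    {"xyz": [0,0,0.01],"spin": 0},
    {"xyz": [0,0,0],"spin": 0},
    {"xyz": [0,0,0.01],"spin": 0},
    {"xyz": [0,0,0],"spin": 0},
    {"xyz": [0,0,0],"spin": 0},
    {"xyz": [0,0,0],"spin": 0},
    {"xyz": [0,0,0],"spin": 0},
    {"xyz": [0,0,0],"spin": 0},
  ],
)

```text
time: 35.3
tool_pos: [372.5, -255.8, 22.9]
tcp_rot: [-3.112, 0.001, -1.452]
contact_force: [-0.1, 1.7, 5.8]
grip_width: 54.4
finger_force: 29.8
```

Touchdown: the force on the tool went from −3 N to +6 N. Now a small opening to release, then lift.

Emit:
jog_arm(
  targets=[
    {"xyz": [0,0,0],"spin": 0},
    {"xyz": [0,0,0],"spin": 0},
    {"xyz": [0,0,0],"spin": 0},
    {"xyz": [0,0,0],"spin": 0},
    {"xyz": [0,0,0],"spin": 0},
    {"xyz": [0,0,-0.05],"spin": 0},
    {"xyz": [0,0,-0.1],"spin": 0},
    {"xyz": [0,0,-0.2],"spin": 0},
    {"xyz": [0,0,-0.4],"spin": 0},
    {"xyz": [0,0,-0.5],"spin": 0},
  ],
  gripper=65,
)

```text
time: 36.55
tool_pos: [369.0, -255.8, 123.4]
tcp_rot: [-3.113, 0.002, -1.452]
contact_force: [0.0, -0.6, 0.2]
grip_width: 59.8
finger_force: 0.0
```

```bash
python3 -c "
from plan import *
import go
q=state(); R=fk(p,q)[1]; x=np.array(bot.get_obs()['tool_pos'])
t=bot.capture('top');s=bot.capture('scene')
o=np.zeros((600,800,3),np.uint8);a=cv2.resize(t[140:300,340:470],(390,480));b=cv2.resize(s[200:340,320:440],(400,467));o[:480,:390]=a;o[:467,400:]=b
cv2.imwrite('pics/e1.png',cv2.convertScaleAbs(o,alpha=1.3))
# ridge approach, vertical hand, tool y along dock y -> psi=-.265 or 2.877
print('ridge open top',go.deck(38,9,9))
for psi in (-.265,2.877):
    cur=np.arctan2(R[1,0],R[0,0]); sp=(cur-psi+np.pi)%(2*np.pi)-np.pi; print('spin',sp,'q6 after ~',q[5]+sp)
"
```

```text
t 36.55 q [-0.794  0.317  1.888  0.03   0.921  2.211] tcp [ 368.955 -255.768  123.386] [ 368.96  -255.792  123.427] tilt 1.6203322653520287 zaxis [ 0.028  0.005 -1.   ]
ridge open top [ 535.415 -244.683   58.794]
spin -1.187162102281055 q6 after ~ 1.0236442729664668
spin 1.9540232048985313 q6 after ~ 4.164829580146053
```

View pics/e1.png

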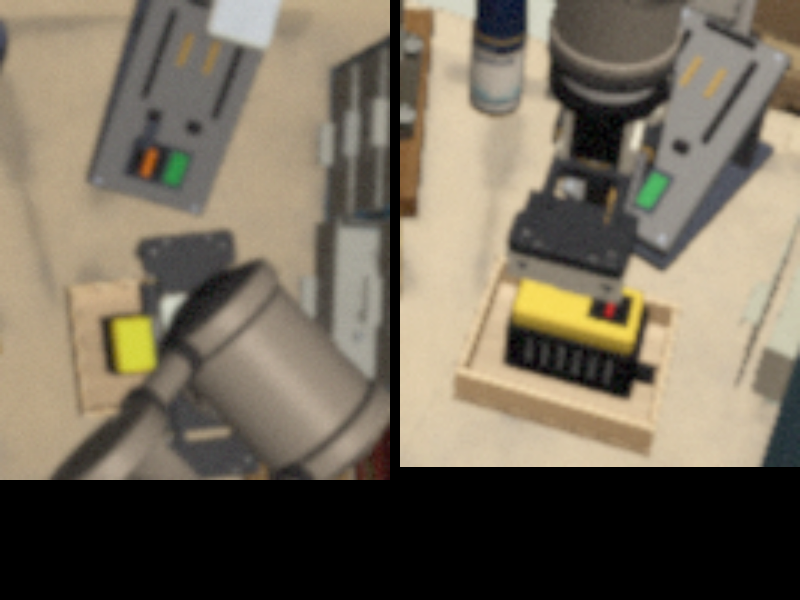

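The pack stands flat in the tray (yellow at (580,315) in the scene crop), and the empty dock shows green. Next I'll lift, spin to line up with the dock, and move over the ridge.

Emit:
jog_arm(
  targets=[
    {"xyz": [0,0,-0.3],"spin": -1},
    {"xyz": [0,0,-0.2],"spin": -1},
    {"xyz": [0,0,-0.1],"spin": -1},
    {"xyz": [0,0,0],"spin": -1},
    {"xyz": [0,0,0],"spin": -1},
    {"xyz": [0,0,0],"spin": -1},
    {"xyz": [0,0,0],"spin": -1},
    {"xyz": [0,0,0],"spin": -1},
    {"xyz": [0,0,0],"spin": -1},
    {"xyz": [0,0,0],"spin": -1},
  ],
  gripper=35,
)

```text
time: 37.9
tool_pos: [367.7, -256.1, 170.1]
tcp_rot: [-3.125, -0.023, -0.449]
contact_force: [-0.1, -0.1, 0.1]
grip_width: 32.2
finger_force: 0.0
```

Emit:
jog_arm(
  targets=[
    {"xyz": [0,0,0],"spin": -1},
    {"xyz": [0,0,0],"spin": -0.87},
    {"xyz": [0.48,-0.17,0],"spin": 0},
    {"xyz": [0.48,-0.17,0],"spin": 0},
    {"xyz": [0.48,-0.17,0],"spin": 0},
    {"xyz": [0.49,-0.17,0],"spin": 0},
    {"xyz": [0,0,0.2],"spin": 0},
    {"xyz": [0,0,0.3],"spin": 0},
    {"xyz": [0,0,0],"spin": 0},
    {"xyz": [0,0,0],"spin": 0},
  ],
)

```text
time: 39.15
tool_pos: [531.8, -244.3, 135.4]
tcp_rot: [-3.13, -0.026, -0.266]
contact_force: [0.3, -0.5, 0.8]
grip_width: 31.8
finger_force: 0.0
```

```bash
python3 -c "
from plan import *
import go
q=state(); R=fk(p,q)[1]; print('psi',np.arctan2(R[1,0],R[0,0]))
go.go([532.1,-243.8,80]); go.go([532.1,-243.8,56.5])
im=bot.capture('wrist');W=bot.get_calibration('wrist');h=cv2.cvtColor(im,cv2.COLOR_BGR2HSV);m=cv2.inRange(h,(8,150,120),(16,255,255));k,l,s,c=cv2.connectedComponentsWithStats(m);print([(s[i].tolist(),c[i]) for i in range(1,k) if s[i,4]>40],proj(W,go.deck(38,9,9)))
"
```

```text
t 39.15 q [-0.572  0.521  1.504  0.022  1.095  1.254] tcp [ 531.855 -244.343  135.438] [ 531.834 -244.346  135.439] tilt 1.6527195930582999 zaxis [ 0.028  0.005 -1.   ]
psi -0.26578784352443546
shift [-0.017  0.001  0.693] len 55.44246366677705
shift [-0.025  0.004  0.986] len 78.94147283373218
[([317, 193, 10, 30, 281], array([321.523, 207.616])), ([106, 290, 14, 18, 101], array([113.772, 296.178]))] [320.992 206.971]
```

Ridge seen at (321.5,207.6) against a predicted (321.0,207.0), so the aim is good. Descending.

Emit:
jog_arm(
  targets=[
    {"xyz": [-0.02,0,0.3],"spin": 0},
    {"xyz": [0,0,0.3],"spin": 0},
    {"xyz": [0,0,0.2],"spin": 0},
    {"xyz": [0,0,0.1],"spin": 0},
    {"xyz": [0,0,0.04],"spin": 0},
    {"xyz": [0,0,0.02],"spin": 0},
    {"xyz": [0,0,0],"spin": 0},
    {"xyz": [0,0,0],"spin": 0},
    {"xyz": [0,0,0],"spin": 0},
    {"xyz": [0,0,0],"spin": 0},
  ],
)

```text
time: 40.45
tool_pos: [533.0, -243.4, 58.4]
tcp_rot: [-3.13, -0.027, -0.265]
contact_force: [-1.4, 0.3, -0.5]
grip_width: 32.2
finger_force: 0.0
```

Emit:
jog_arm(
  targets=[
    {"xyz": [-0.01,0,0.02],"spin": 0},
    {"xyz": [0,0,0],"spin": 0},
    {"xyz": [0,0,0],"spin": 0},
    {"xyz": [0,0,0],"spin": 0},
    {"xyz": [0,0,0],"spin": 0},
    {"xyz": [0,0,0],"spin": 0},
    {"xyz": [0,0,0],"spin": 0},
    {"xyz": [0,0,0],"spin": 0},
    {"xyz": [0,0,0],"spin": 0},
    {"xyz": [0,0,0],"spin": 0},
  ],
  gripper=0,
)

```text
time: 41.7
tool_pos: [531.8, -244.5, 56.6]
tcp_rot: [-3.132, -0.026, -0.265]
contact_force: [-2.2, -6.2, -1.1]
grip_width: 6.0
finger_force: 30.0
```

Gripped the ridge at 6 mm. Pushing it 18 mm along dock −y (tool +y).

Emit:
jog_arm(
  targets=[
    {"xyz": [0,0.05,0],"spin": 0},
    {"xyz": [0,0.05,0],"spin": 0},
    {"xyz": [0,0.05,0],"spin": 0},
    {"xyz": [0,0.05,0],"spin": 0},
    {"xyz": [0,0.03,0],"spin": 0},
    {"xyz": [0,0.02,0],"spin": 0},
    {"xyz": [0,0,0],"spin": 0},
    {"xyz": [0,0,0],"spin": 0},
    {"xyz": [0,0,0],"spin": 0},
    {"xyz": [0,0,0],"spin": 0},
  ],
)

```text
time: 42.95
tool_pos: [527.0, -262.1, 56.5]
tcp_rot: [-3.129, -0.026, -0.265]
contact_force: [-1.7, 3.0, 6.0]
grip_width: 6.2
finger_force: 30.0
```

Emit:
jog_arm(
  targets=[
    {"xyz": [0,0,0],"spin": 0},
    {"xyz": [0,0,0],"spin": 0},
    {"xyz": [0,0,0],"spin": 0},
    {"xyz": [0,0,-0.1],"spin": 0},
    {"xyz": [0,0,-0.3],"spin": 0},
    {"xyz": [0,0,-0.4],"spin": 0},
    {"xyz": [-0.3,0,-0.5],"spin": 0},
    {"xyz": [-0.3,0,-0.4],"spin": 0},
    {"xyz": [0,0,0],"spin": 0},
    {"xyz": [0,0,0],"spin": 0},
  ],
  gripper=35,
)

```text
time: 44.2
tool_pos: [477.0, -250.5, 190.9]
tcp_rot: [-3.13, -0.027, -0.265]
contact_force: [-1.5, -0.8, 0.4]
grip_width: 32.5
finger_force: 0.0
```

```bash
python3 -c "
from plan import *
import go
q=state()
im=bot.capture('wrist');W=bot.get_calibration('wrist');h=cv2.cvtColor(im,cv2.COLOR_BGR2HSV)
for n,lo_,hi_ in (('orange',(8,150,120),(16,255,255)),('green',(45,80,50),(85,255,255)),('red',(0,170,120),(5,255,255))):
    m=cv2.inRange(h,lo_,hi_);k,l,s,c=cv2.connectedComponentsWithStats(m);print(n,[(s[i].tolist(),c[i]) for i in range(1,k) if s[i,4]>40])
print(proj(W,go.deck(38,-9,9)),proj(W,go.deck(38,9,9)))
t=bot.capture('top');s=bot.capture('scene')
o=np.zeros((600,800,3),np.uint8);o[:480,:390]=cv2.resize(t[140:300,340:470],(390,480));o[:467,400:]=cv2.resize(s[200:340,320:440],(400,467))
cv2.imwrite('pics/e2.png',cv2.convertScaleAbs(o,alpha=1.3))
"
```

```text
t 44.2 q [-0.638  0.385  1.563  0.023  1.173  1.189] tcp [ 476.959 -250.498  190.837] [ 476.979 -250.532  190.853] tilt 1.6707196323394478 zaxis [ 0.029  0.005 -1.   ]
orange [([315, 121, 9, 29, 245], array([319.118, 135.045])), ([122, 217, 18, 22, 107], array([130.85 , 227.953])), ([100, 292, 9, 9, 44], array([104.614, 296.045]))]
green []
red [([282, 118, 16, 29, 426], array([289.728, 131.819]))]
[319.177 133.153] [298.332 133.145]
```

View pics/e2.png

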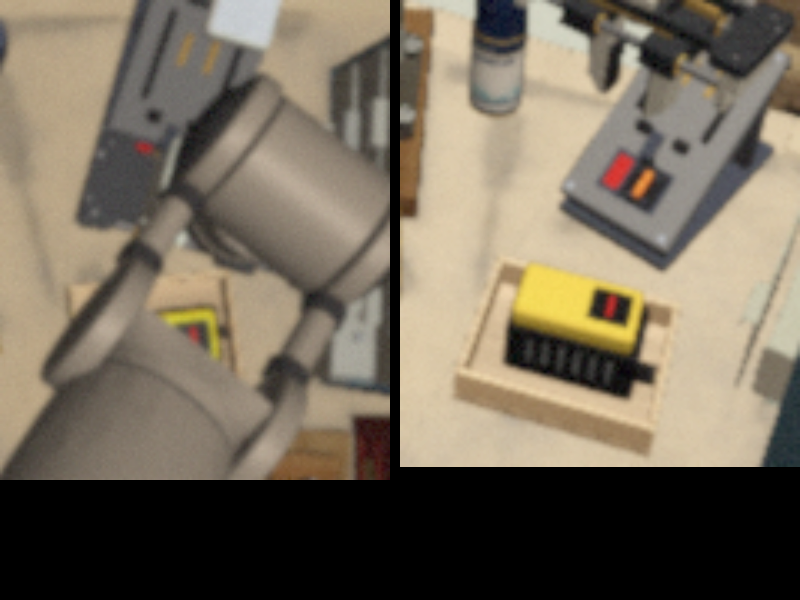

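The red field shows at (620,170) with the ridge at its locked end, 319.1 px against a predicted 319.2. The pack stands flat in the tray and the arm is clear of everything.

```bash
python3 -c "
from plant import bot
print(bot.close_job())"
```

```text
the job is handed in; nothing more can be done
None
```

I handed the job in at about 44 s: the dock was unlocked, the pack moved to the tray and standing flat, and the lock pushed back to locked; the hand-in gave no verdict, but the last pictures show this, with the arm clear of everything.

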